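# Swap the small carton at the back of the supply tray

## Task

The small lying carton at the back of the steel tray is wanted: to get at it, first move the spool and the big carton that hem it in over to the black rubber mat, then take the small lying carton out and set it down near the middle of the plywood board. Stand the other small carton, the upright one on the bench in front of the tray, in its place on the rubber patch at the back of the tray while the way is clear, and only then put the spool and the big carton back where each of them stood. Keep everything upright as it is now, and leave the other things on the bench where they are.

Things in the scene. Friction and masses are not known exactly. Their poses are not given: they have to be found in the camera images.
- spool: White spool of line standing upright, 53 mm diameter at its thin flanges (48 mm solid core, which is what fingers close on) and 50 mm high. Origin at the centre of its underside, z up; its yaw has no meaning. Starts in the tray, left or right of the lying carton and about 25 mm nearer the front; the spool and the big carton swap sides from start to start.
- big_carton: Largest of the three red cartons, about a cube: 46 mm along its x, 53 mm along its y, 56 mm high. Origin at the centre of its underside, z up. Starts in the tray, on the other side from the spool, its x roughly along the tray's x.
- lying_carton: Small red carton lying at the back of the tray between spool and big carton: 26 mm along its x, 35 mm along its y, 26 mm high. Origin at the centre of its underside, z up. Its long y axis lies roughly along the tray's x (front to back).
- standing_carton: Small red carton standing alone on the bench in front of the tray: 26 x 27 mm, 34 mm high (square from above). Origin at the centre of its underside, z up, at bench height.
- tray: Fixed open steel tray, 130 mm along its x (front to back, x away from the robot) by 200 mm along y; rim 18 mm high, 3 mm thick; inner floor 4 mm above the bench. Origin at the centre of its underside. Spool and big carton start 10 mm behind its middle (+x), 49 mm to either side; they overtop the rim and can be gripped front-to-back with the fingertips above it. Place and yaw vary.
- tray_back (a point): Centre of the black rubber patch (46 x 46 mm) on the tray's floor at the back, 4 mm above the bench; on the tray's centre line, 36 mm behind its middle and 26 mm from the inside of its rear rim. The lying carton starts on it, within about 2 mm; the standing carton goes on it. x and y axes as the tray's.
- mat: Fixed thin black rubber mat, 120 mm along its x by 170 mm along its y, top 3 mm above the bench: the side area where spool and big carton wait side by side. Origin at the centre of its underside. Left or right of the tray, swapping sides with the board.
- board: Fixed square plywood board, 110 x 110 mm, top 9 mm above the bench: where the lying carton must go. Origin at the centre of its underside. Left or right of the tray, on the other side from the mat.
- pack_left: Clear pack of fasteners with a green card, about 64 x 78 x 26 mm, lying on the bench behind and to the left: a bystander. Origin at the centre of its underside.
- pack_right: Clear pack of fasteners with a blue card, about 64 x 78 x 26 mm, lying on the bench behind and to the right: a bystander. Origin at the centre of its underside.
Not all that is in view belongs to the job. Leave any turquoise look-alike of the big_carton alone. Several things have the shape of the mat; the one meant has the colours described above.

How it is judged:
On the way, in this order (a step that is already met when the one before it is completed fails the run):
1. spool and big carton both stand released on the mat, the lying carton still in its place (x of spool in the frame of mat between -0.055 and 0.055 m and y of spool in the frame of mat between -0.08 and 0.08 m and height (world z) of each of spool, big_carton below 0.01 m and contact force between the fingers and spool below 0.3 N and angle between each of spool, big_carton's own z axis and vertical below 0.15 rad and linear speed of each of spool, big_carton below 0.03 m/s and x of big_carton in the frame of mat between -0.055 and 0.055 m and y of big_carton in the frame of mat between -0.08 and 0.08 m and contact force between the fingers and big_carton below 0.3 N and distance of lying_carton from where it was at the start of the episode below 0.02 m), for 0.2 s.
2. the lying carton lies released on the board, spool and big carton still on the mat (x of lying_carton in the frame of board between -0.04 and 0.04 m and y of lying_carton in the frame of board between -0.04 and 0.04 m and height (world z) of lying_carton between 0.005 and 0.016 m and contact force between the fingers and lying_carton below 0.3 N and angle between each of lying_carton, spool, big_carton's own z axis and vertical below 0.15 rad and linear speed of each of lying_carton, spool, big_carton below 0.03 m/s and x of spool in the frame of mat between -0.055 and 0.055 m and y of spool in the frame of mat between -0.08 and 0.08 m and height (world z) of each of spool, big_carton below 0.01 m and contact force between the fingers and spool below 0.3 N and x of big_carton in the frame of mat between -0.055 and 0.055 m and y of big_carton in the frame of mat between -0.08 and 0.08 m and contact force between the fingers and big_carton below 0.3 N), for 0.2 s.
3. the standing carton stands released on the patch at the back of the tray, spool and big carton still on the mat (horizontal distance between standing_carton and tray_back below 0.014 m and height (world z) of standing_carton below 0.011 m and contact force between the fingers and standing_carton below 0.3 N and angle between each of standing_carton, spool, big_carton's own z axis and vertical below 0.15 rad and linear speed of each of standing_carton, spool, big_carton below 0.03 m/s and x of spool in the frame of mat between -0.055 and 0.055 m and y of spool in the frame of mat between -0.08 and 0.08 m and height (world z) of each of spool, big_carton below 0.01 m and contact force between the fingers and spool below 0.3 N and x of big_carton in the frame of mat between -0.055 and 0.055 m and y of big_carton in the frame of mat between -0.08 and 0.08 m and contact force between the fingers and big_carton below 0.3 N), for 0.2 s.
At the end, for the whole second after the job is handed in: Spool and big carton stand released within 15 mm of where each started; the standing carton stands in the tray within 14 mm of the middle of the patch; the lying carton lies on the board, its centre within 40 mm of the board's centre lines; all upright (within 0.15 rad) and at rest (distance of each of spool, big_carton from where it was at the start of the episode below 0.015 m and contact force between the fingers and spool below 0.3 N and angle between each of spool, big_carton, lying_carton, standing_carton's own z axis and vertical below 0.15 rad and linear speed of each of spool, big_carton, lying_carton, standing_carton below 0.03 m/s and contact force between the fingers and big_carton below 0.3 N and x of lying_carton in the frame of board between -0.04 and 0.04 m and y of lying_carton in the frame of board between -0.04 and 0.04 m and height (world z) of lying_carton between 0.005 and 0.016 m and contact force between the fingers and lying_carton below 0.3 N and horizontal distance between standing_carton and tray_back below 0.014 m and height (world z) of standing_carton below 0.011 m and contact force between the fingers and standing_carton below 0.3 N); the robot touches nothing.
It fails at once if a bystanding fastener pack is moved by more than 20 mm (distance of any of pack_left, pack_right from where it was at the start of the episode above 0.02 m).
It also fails if it takes over 134 s, if anything falls off the work surface, if the arm or the gripper's body presses on something with over 40 N, if the wrist force passes 120 N, or if a joint passes its speed limit or range.

## Robot

A 6-joint arm with a two-finger parallel gripper is mounted at the origin on a cart in front of the work surface, level with it; the furniture and walls round the work are solid. World frame = base frame: x ahead of the robot, y to its left, z up, the work surface at z = 0. Lengths are in m, angles in rad, forces in N, time in s.
With the tool pointing down it reaches from about 0.275 to 0.725 m from the base axis. Payload 5.6 kg.
Tool frame: the origin (TCP) lies between the finger pads; the fingertips stand 8 mm ahead of it and the grasp point (between the pads) lies 11 mm behind it; z points along the fingers, y is the line along which they close (so a half turn about z gives the same grasp; the last joint's range is limited). The gripper opens to 85 mm and grips with 20 to 120 N. Pads are 22 mm wide; open, the fingers measure 114 mm over their backs; the gripper's body (76 mm by 85 mm) begins 54 mm behind the grasp point. The pads swing forward as they close: fully open they stand 13 mm farther back than shut.
Start: joints at [1.591, 0.255, 0.108, 0, -1.424, -0.285], TCP at [0.144, 0.531, 0.239] pointing down, gripper open.
Joint ranges: [-2.95, 2.95], [-1.21, 1.97], [-1.09, 1.5], [-2.87, 1.71], [-2.94, -0.07], [-3.05, 3.05]. Speed limits (rad/s): [2.57, 2.57, 3.14, 3.14, 3.14, 3.14].

## Interface

Orientations are given as a unit quaternion [x, y, z, w].
In Python, from station import observe, eyes, manip gives the robot as it stands.
- The arm moves only by the shell command python3 -m crank 'ROWS'. ROWS is JSON, a list of rows, each an object with "linear": the shift along the tool's x, y, z in m, a list of three; "twist": the turn about the tool's z in degrees; "claw": the opening, from -1 (shut) to 1 (fully open). In form: [{"linear": [tx, ty, tz], "twist": twist, "claw": claw}, ...]. A call has exactly 5 rows; each row is the pose to reach, as a shift and turn from the pose commanded when the call began, along the tool's axes at that moment; what a row does not reach only later rows make up. A row lasts 1/8 s, in which the tool goes at most 62.5 mm and 10.7 degrees, less where a joint would pass 70% of its speed; a pose out of reach is approached as far as the arm can. A call with a gripper value outside its range is refused whole. The fingers move at their own pace and stop on an object; the grip force is fixed at half the most. Time passes only in rows, so rows that repeat a pose let the fingers close, or fill a call up. It gives the time, the measured TCP pose, the force, the opening and the grip force at its end, in the units of the state.
- observe(): the state, without advancing time (a new reading comes with each control period).
- eyes.capture(name): name is "side" or "top"; returns the picture (384x512x3 uint8, blue, green, red); there is no depth.
- eyes.camera_model(name): a dict with "intrinsics" (3x3 intrinsics, pixels), "rvec" (rotation vector, rad) and "tvec" (3), from world to camera coordinates, as OpenCV has them. Camera axes: x right, y down, z forward; pixel columns grow to the right and rows downward; lengths in m; the calibration is good to about 2 mm. A picture is of the moment at which its call begins. camera_model takes no time and is no camera call.
- manip.finish_job(): hands the job in; it is judged then, once.
The state is a dict: "time_s": time; "joint_positions": joint angles; "joint_vel": joint speeds; "tau": joint torques, N m; "tcp_pos": TCP position; "eef_rot": TCP orientation; "contact_force": force on the tool from outside, world axes, zero at the start; "wrist_torque": the same for the moment, N m; "finger_gap": finger opening in m; "grasp_force": force on a finger pad.
Only numpy, scipy, OpenCV 4.12 (cv2) and the standard library are available. Lean on these libraries where they do the work, as an engineer would, in place of code of your own. Each camera call takes 0.05 s, during which the arm holds its last target. There are 200 camera calls.

## Working session

There is one attempt and no reset: what is moved stays moved. The work goes in short steps, Python scripts to look and compute and a shell command to move; the robot and the scene stay as the last step left them, time stands still between calls to the robot, and variables do not carry over. Pictures are saved under pics/ and viewed, at most 14 in all, crops included, and the job is handed in when it is done.

```bash
ls; mkdir -p pics; python3 - <<'E'
from station import observe, eyes, manip
import cv2
print(observe())
for n in("top","side"):
    im=eyes.capture(n); cv2.imwrite(f"pics/{n}0.png",im)
    m=eyes.camera_model(n); print(n,m)
E
```

```text
pics
{'time_s': 0.0, 'joint_positions': array([ 1.59061239e+00,  2.55745187e-01,  1.06995341e-01, -4.49944422e-04,
       -1.42388274e+00, -2.84584433e-01]), 'joint_vel': array([ 0.00122879,  0.00072761, -0.00217177,  0.00022535, -0.00032583,
       -0.00057894]), 'tau': array([-3.27989164e-04, -3.86631453e+01,  2.37949365e+01,  5.36531836e+00,
       -6.08289774e-03, -5.02425621e-06]), 'tcp_pos': array([0.14376113, 0.53038585, 0.23839687]), 'eef_rot': array([ 9.91245187e-01, -1.32030628e-01, -8.07454466e-05,  9.41252242e-04]), 'contact_force': array([-0.03473952,  0.19890764, -0.64619475]), 'wrist_torque': array([-0.05087975,  0.08202629, -0.04072441]), 'grasp_force': 0.0, 'finger_gap': 0.0858270667955981}
top {'intrinsics': array([[452.20538843,   0.        , 260.95534775],
       [  0.        , 452.20538843, 188.11267047],
       [  0.        ,   0.        ,   1.        ]]), 'rvec': array([ 1.94487108, -2.05235137,  0.43767221]), 'tvec': array([-0.17314859,  0.51570019,  1.52346194])}
side {'intrinsics': array([[424.91582695,   0.        , 243.44143308],
       [  0.        , 424.91582695, 192.08416526],
       [  0.        ,   0.        ,   1.        ]]), 'rvec': array([ 0.37326878, -2.62527472,  1.46268035]), 'tvec': array([0.44656765, 0.22582183, 1.16646518])}
```

View pics/top0.png

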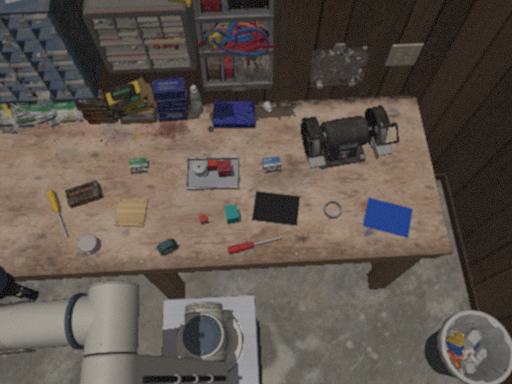

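View pics/side0.png

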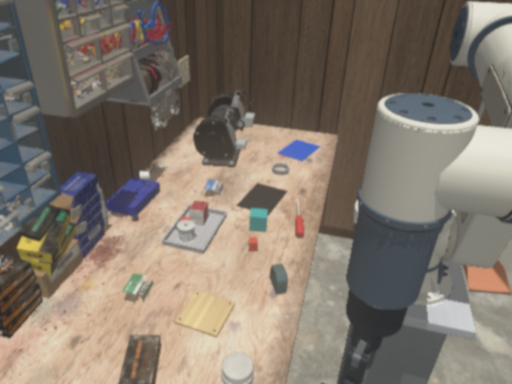

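Top view: the tray is at (213,173), with the spool on its left (200,170), the big carton on its right (224,169) and the lying carton between them (212,166). The standing carton is at (204,219) and the board at (131,211).
- Mat candidates: black (276,207) and blue (388,217). The black one fits "black rubber mat".
- Big carton candidates: red in the tray (224,169) and turquoise on the bench (231,213). The red one fits.

I'll confirm both in one enlarged crop.

```bash
python3 - <<'E'
import cv2,numpy as np
a=cv2.imread("pics/top0.png")[150:240,105:305]; b=cv2.imread("pics/side0.png")[170:340,120:310]
a=cv2.resize(a,None,fx=4,fy=4,interpolation=cv2.INTER_CUBIC)[:, :800]
cv2.imwrite("pics/c_top.png",a)
b=cv2.imread("pics/side0.png")[190:260,155:315]
cv2.imwrite("pics/c_side.png",cv2.resize(b,None,fx=5,fy=5,interpolation=cv2.INTER_CUBIC))
E
```

```text
(no output)
```

View pics/c_top.png

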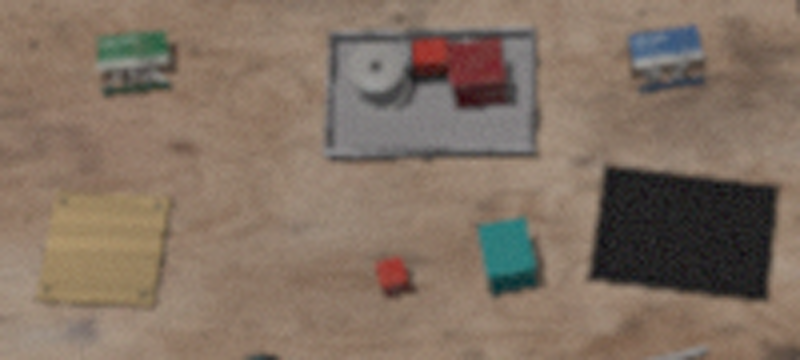

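View pics/c_side.png

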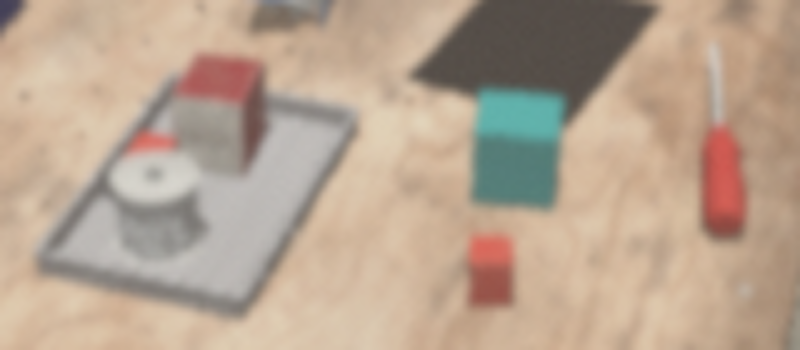

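The crops confirm it. In the top crop the red big carton is in the tray at (478,70), the turquoise look-alike is on the bench at (508,255), and the black mat is at (685,232). In the side crop the spool is at (155,200) and the standing carton at (490,270).

```bash
cat > lib.py <<'E'
from station import observe, eyes, manip
import cv2, numpy as np
from scipy.spatial.transform import Rotation as R
M={n:eyes.camera_model(n) for n in("top","side")}
def avg(n,k=8): return np.mean([eyes.capture(n).astype(float) for _ in range(k)],0).astype(np.uint8)
def ray(n,uv):
    m=M[n];r=cv2.Rodrigues(np.array(m["rvec"]))[0]
    c=-r.T@np.ravel(m["tvec"]); d=r.T@np.linalg.inv(m["intrinsics"])@np.array([uv[0],uv[1],1.]); return c,d/np.linalg.norm(d)
def onz(n,uv,z): c,d=ray(n,uv); return c+d*(z-c[2])/d[2]
def tri(a,b):
    (c1,d1),(c2,d2)=ray("top",a),ray("side",b)
    s=np.linalg.lstsq(np.c_[d1,-d2],c2-c1,rcond=None)[0]
    p,q=c1+s[0]*d1,c2+s[1]*d2; return (p+q)/2,np.linalg.norm(p-q)
def proj(n,p): m=M[n]; return cv2.projectPoints(np.float64(p).reshape(-1,1,3),m["rvec"],m["tvec"],m["intrinsics"],None)[0][:,0]
def up(im,k=4): return cv2.resize(im,None,fx=k,fy=k,interpolation=cv2.INTER_CUBIC)
def blob(mask,roi,k=4):
    """largest blob in roi (x0,y0,x1,y1 in px) of an upsampled mask: centroid, minAreaRect corners, in px"""
    w=np.zeros_like(mask);x0,y0,x1,y1=[k*v for v in roi];w[y0:y1,x0:x1]=mask[y0:y1,x0:x1]
    w=cv2.morphologyEx(w,cv2.MORPH_OPEN,np.ones((3,3)))
    c=max(cv2.findContours(w,cv2.RETR_EXTERNAL,cv2.CHAIN_APPROX_NONE)[0],key=cv2.contourArea)
    m=cv2.moments(c);f=lambda p:(np.asarray(p)+.5)/k-.5
    return f([m["m10"]/m["m00"],m["m01"]/m["m00"]]),f(cv2.boxPoints(cv2.minAreaRect(c))),f(c[:,0]),m["m00"]/k/k
E
python3 - <<'E'
from lib import *
for n in M:
    im=avg(n); cv2.imwrite(f"pics/{n}_avg.png",im); h=cv2.cvtColor(im,cv2.COLOR_BGR2HSV)
    pts=dict(top=dict(spool=(199,168),lying=(212,164),big=(224,167),bigside=(224,175),stand=(203,218),standside=(204,222),tray=(210,182),rim=(188,175),board=(130,212),mat=(276,208),bench=(180,200)),
     side=dict(spooltop=(186,226),spoolside=(186,236),lying=(185,219),bigtop=(199,205),bigsideL=(196,216),bigR=(206,212),standtop=(253,239),standside=(253,247),tray=(212,230)))[n]
    for k,(x,y) in pts.items(): print(n,k,h[y,x])
E
```

```text
top spool [ 12   9 139]
top lying [  2 176 154]
top big [  0 142 115]
top bigside [176 137  56]
top stand [  2 170 153]
top standside [ 6 93 74]
top tray [  0   6 128]
top rim [150   5 104]
top board [ 18  94 160]
top mat [120   8  31]
top bench [ 14  57 156]
side spooltop [ 24  13 195]
side spoolside [ 18   8 156]
side lying [  4 100 214]
side bigtop [  2 114 170]
side bigsideL [ 19  27 151]
side bigR [  5  68 113]
side standtop [  3 146 216]
side standside [  4 133 152]
side tray [ 10   8 188]
```

```bash
cat > meas.py <<'E'
from lib import *
t=up(cv2.imread("pics/top_avg.png")); s=up(cv2.imread("pics/side_avg.png"))
T=cv2.cvtColor(t,cv2.COLOR_BGR2HSV).astype(int);S=cv2.cvtColor(s,cv2.COLOR_BGR2HSV).astype(int)
red=lambda H,q:((H[...,0]<10)|(H[...,0]>168))&(H[...,1]>q)
u=lambda m:(m*255).astype(np.uint8)
np.set_printoptions(precision=4,suppress=True)
def top(nm,m,roi,z):
    c,b,_,a=blob(u(m),roi); p=[onz("top",q,z)[:2] for q in b]; e=p[1]-p[0],p[2]-p[1]
    print("top",nm,"c",c,onz("top",c,z)[:2],"rectc",np.mean(p,0),"sides",[np.linalg.norm(v) for v in e],"yaw",[np.degrees(np.arctan2(v[1],v[0])) for v in e]); return c,p
def side(nm,m,roi,z):
    c,b,_,a=blob(u(m),roi); print("side",nm,c,onz("side",c,z)[:2]); return c
V=T[...,2]
cl,_=top("lying",red(T,100)&(V>134),(205,155,218,172),.030)
cb,_=top("big",red(T,90)&(V>84)&(V<134),(215,155,236,178),.060)
cs,_=top("stand",red(T,110)&(V>115),(195,210,212,228),.034)
top("board",(T[...,1]>74)&(T[...,0]>14),(108,190,155,235),.009)
top("mat",V<60,(248,185,305,228),.003)
c,b,k,a=blob(u((T[...,1]<35)|red(T,90)),(183,152,246,195)); p=cv2.minAreaRect(np.float32([onz("top",q,.018)[:2]*1000 for q in k]));print("tray",p)
V=S[...,2]
for nm,ct,m,roi,z in (("big",cb,red(S,75)&(V>140),(185,195,212,220),.06),("stand",cs,red(S,95)&(V>184),(240,230,265,258),.034),("spool",None,(S[...,1]<30)&(V>176),(175,218,198,231),.054)):
    c=side(nm,m,roi,z)
    if ct is not None: print("  tri",*tri(ct,c))
g=cv2.GaussianBlur(t,(0,0),3)[:,:,0][4*154:4*186,4*187:4*214]
cir=cv2.HoughCircles(g,cv2.HOUGH_GRADIENT,1,40,param1=40,param2=8,minRadius=27,maxRadius=38)
for x in (cir[0][:3] if cir is not None else []):
    q=((x[0]+.5)/4-.5+187,(x[1]+.5)/4-.5+154); print("spool top",q,x[2]/4,onz("top",q,.054)[:2], "tri",*tri(q,c))
cv2.imwrite("pics/g.png",cv2.convertScaleAbs(cv2.resize(g,None,fx=4,fy=4),alpha=1.5))
E
python3 meas.py
```

```text
top lying c [212.1034 162.4132] [ 0.6597 -0.0189] rectc [ 0.6604 -0.019 ] sides [np.float64(0.02928661790986991), np.float64(0.022954382803280188)] yaw [np.float64(-92.98590465548246), np.float64(179.15605978142386)]
top big c [223.103  165.2146] [ 0.6301 -0.0632] rectc [ 0.6312 -0.0614] sides [np.float64(0.06134975979742545), np.float64(0.052241747915945255)] yaw [np.float64(-92.98525974247234), np.float64(178.4037903827408)]
top stand c [202.3074 217.4615] [0.4321 0.0194] rectc [0.4324 0.0192] sides [np.float64(0.028188951569057402), np.float64(0.027319639718483866)] yaw [np.float64(-77.90226245669847), np.float64(-167.29103192867112)]
top board c [130.7002 211.5886] [0.4791 0.2908] rectc [0.4799 0.2903] sides [np.float64(0.12116064494200411), np.float64(0.11999881425961867)] yaw [np.float64(-2.0086351347291767), np.float64(-100.19359322031022)]
top mat c [275.7954 207.9402] [ 0.4673 -0.2555] rectc [ 0.468  -0.2553] sides [np.float64(0.11436699677391382), np.float64(0.16775790557457293)] yaw [np.float64(-9.167945498668317), np.float64(-100.4577593732311)]
tray ((621.969970703125, -17.934600830078125), (204.48255920410156, 139.73924255371094), 88.52130126953125)
side big [198.7723 204.9296] [ 0.6291 -0.0695]
  tri [ 0.6272 -0.0635  0.0645] 0.0010633715134735402
side stand [252.6731 239.373 ] [0.4321 0.0163]
  tri [0.4313 0.0191 0.0362] 0.00019394304652903827
side spool [187.0051 225.2519] [0.6274 0.0331]
spool top (np.float32(198.0), np.float32(163.0)) 9.075 [0.6476 0.033 ] tri [0.636  0.0319 0.057 ] 0.017913372322306147
```

```bash
cat > go.py <<'E'
import sys; from lib import *
x,y,z,yaw=map(float,sys.argv[1:5]); o=observe()
r=R.from_quat(o["eef_rot"]); X=r.apply([1,0,0]); cy=np.degrees(np.arctan2(X[1],X[0]))
d=r.inv().apply(np.array([x,y,z])-o["tcp_pos"]); tw=-((yaw-cy+90)%180-90)
print("t %.2f"%o["time_s"],"tcp",o["tcp_pos"].round(4),"yaw %.1f"%cy,"j6 %.2f"%o["joint_positions"][5],"| linear",d.round(4),"twist %.1f (or %.1f)"%(tw,tw-180*np.sign(tw)),"gap %.4f"%o["finger_gap"],"F",o["contact_force"].round(1),o["grasp_force"].__round__(1))
E
python3 go.py 0.632 0.032 0.17 -91.5
```

```text
t 0.90 tcp [0.1439 0.5308 0.2393] yaw -15.2 j6 -0.28 | linear [0.6016 0.3537 0.0693] twist 76.3 (or -103.7) gap 0.0850 F [-0.6 -0.2 -0.2] 0.0
```

```bash
python3 -m crank '[{"linear":[0.06,0.035,0.007],"twist":10,"claw":1},{"linear":[0.11,0.063,0.012],"twist":20,"claw":1},{"linear":[0.16,0.094,0.018],"twist":30,"claw":1},{"linear":[0.21,0.123,0.024],"twist":40,"claw":1},{"linear":[0.26,0.153,0.03],"twist":50,"claw":1}]'; python3 go.py 0.632 0.032 0.17 -91.5
```

```text
time_s: 1.52
tcp_pos: [0.3559, 0.3137, 0.2094]
eef_rot: [0.841, -0.541, 0.0, -0.0]
contact_force: [0.7, 0.4, 0.8]
finger_gap: 0.0853
grasp_force: 0.0
t 1.52 tcp [0.3559 0.3137 0.2094] yaw -65.5 j6 -0.63 | linear [ 0.3709 -0.1343  0.0394] twist 26.0 (or -154.0) gap 0.0853 F [0.7 0.4 0.8] 0.0
```

```bash
python3 -m crank '[{"linear":[0.055,-0.020,0.008],"twist":6,"claw":1},{"linear":[0.110,-0.040,0.016],"twist":12,"claw":1},{"linear":[0.165,-0.060,0.024],"twist":18,"claw":1},{"linear":[0.220,-0.080,0.032],"twist":24,"claw":1},{"linear":[0.275,-0.100,0.040],"twist":26,"claw":1}]'; python3 go.py 0.632 0.032 0.10 -91.5
```

```text
time_s: 2.15
tcp_pos: [0.5623, 0.106, 0.1692]
eef_rot: [-0.699, 0.715, -0.0, 0.0]
contact_force: [1.0, 0.7, -0.2]
finger_gap: 0.0854
grasp_force: 0.0
t 2.15 tcp [0.5623 0.106  0.1692] yaw -91.3 j6 -0.48 | linear [ 0.0725 -0.0712  0.0692] twist 0.2 (or -179.8) gap 0.0854 F [ 1.   0.7 -0.2] 0.0
```

```bash
python3 -m crank '[{"linear":[0.030,-0.030,0.0],"twist":0,"claw":1},{"linear":[0.0600,-0.060,0.01],"twist":0,"claw":1},{"linear":[0.0725,-0.071,0.03],"twist":0,"claw":1},{"linear":[0.0725,-0.071,0.069],"twist":0,"claw":1},{"linear":[0.0725,-0.071,0.069],"twist":0,"claw":1}]'; python3 go.py 0.632 0.032 0.032 -91.5; python3 - <<'E'
from lib import *
a=up(eyes.capture("top")[140:230,160:260]); b=up(eyes.capture("side")[150:240,150:250])
cv2.imwrite("pics/p1.png",np.hstack([a,b]))
E
```

```text
time_s: 2.78
tcp_pos: [0.6278, 0.0333, 0.0965]
eef_rot: [-0.7, 0.714, 0.002, -0.003]
contact_force: [0.3, -0.1, 1.0]
finger_gap: 0.0854
grasp_force: 0.0
t 2.77 tcp [0.6278 0.0333 0.0965] yaw -91.2 j6 -0.32 | linear [ 0.0012 -0.0048  0.0645] twist 0.3 (or -179.7) gap 0.0854 F [ 0.3 -0.1  1. ] 0.0
```

View pics/p1.png

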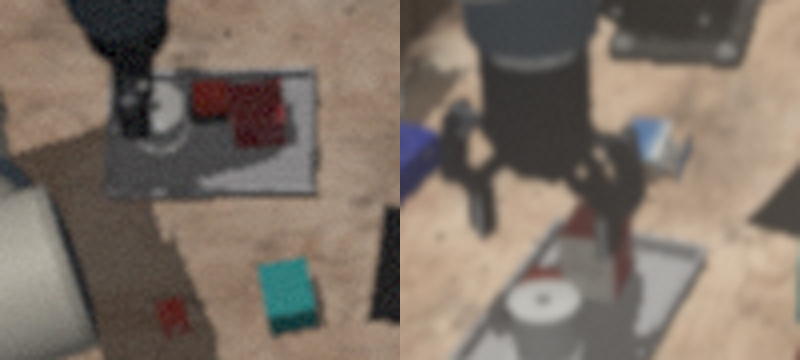

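Left: the gripper hangs over and just left of the spool, as seen from the off-centre top camera. Right: the spool is at (545,300) with the gripper above it. I'll check this by projection.

```bash
python3 - <<'E'
from lib import *
o=observe();print(o["tcp_pos"],o["time_s"])
for n in M: print(n,ray(n,(0,0))[0].round(3),proj(n,[[.632,.032,.004],[.632,.032,.054],[.632,.032,.0965],o["tcp_pos"],[.632,-.066,.06],[.66,-.019,.03]]).round(1).tolist())
E
python3 go.py 0.632 0.032 0.032 -91.5
```

```text
[0.63067307 0.0338607  0.10108357] 2.875
top [-0.151 -0.156  1.603] [[199.8, 172.3], [198.3, 166.6], [196.9, 161.5], [196.2, 161.3], [223.8, 164.7], [212.1, 162.3]]
side [0.213 0.963 0.799] [[186.5, 238.2], [185.7, 224.8], [184.9, 212.9], [185.0, 212.0], [197.5, 205.4], [183.9, 220.1]]
t 2.88 tcp [0.6307 0.0339 0.1011] yaw -91.1 j6 -0.32 | linear [ 0.0018 -0.0013  0.0691] twist 0.4 (or -179.6) gap 0.0855 F [ 0.1 -0.4  1.2] 0.0
```

```bash
python3 - <<'E'
from lib import *
print(tri((199.5,167),(186.7,225.2)), onz("top",(199.5,167),.054),onz("top",(200.5,166.5),.054))
p=observe()["tcp_pos"]
print(proj("top",[p+[dx,0,dz] for dx in(-.043,.043) for dz in(-.008,.03)]).round(1).tolist())
im=up(cv2.imread("pics/top_avg.png")[150:190,180:250],11)
for q in proj("top",[[.632,.032,.054],[.633,.027,.054],[.632,-.066,.06],[.66,-.019,.03]]): cv2.circle(im,tuple(int(v) for v in ((q-[180,150]+.5)*11)),4,(0,255,0),-1)
cv2.imwrite("pics/p2.png",cv2.convertScaleAbs(im,alpha=1.4))
E
```

```text
(array([0.63143878, 0.02771724, 0.04993703]), np.float64(0.0014125223358604736)) [0.63017941 0.02729746 0.054     ] [0.6321146 0.0234845 0.054    ]
[[196.5, 172.7], [195.2, 168.1], [196.5, 152.2], [195.2, 147.3]]
```

View pics/p2.png

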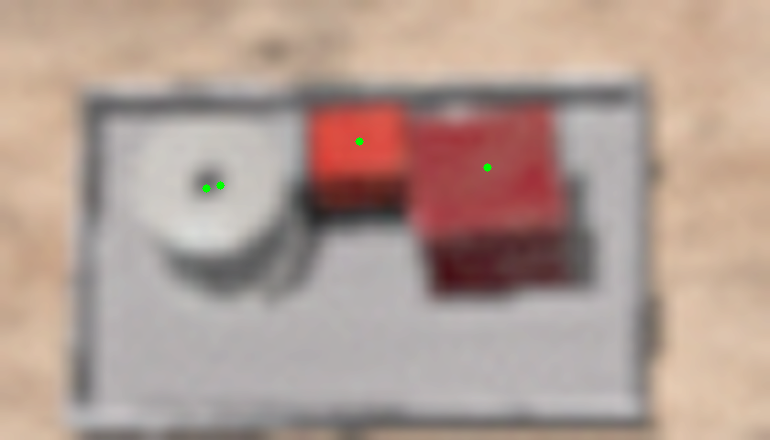

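The spool hole at (206,182) and both carton tops agree with my estimates, to about 2 mm. Next I check the gripper's own alignment.

```bash
python3 - <<'E'
from lib import *
o=observe();p=o["tcp_pos"];r=R.from_quat(o["eef_rot"]).as_matrix();print(p,r.round(3).tolist())
out=[]
for n,(x,y) in(("top",(170,135)),("side",(155,180))):
    im=cv2.convertScaleAbs(up(avg(n,4)[y:y+50,x:x+50],8),alpha=1.8)
    for dy in(-.043,0,.043):
        for w in(-.011,.011):
            q=proj(n,[p+r@[w,dy,0.0]])[0]; cv2.circle(im,tuple(int(v) for v in((q-[x,y]+.5)*8)),3,(0,255,0),-1)
    out.append(im)
cv2.imwrite("pics/p3.png",np.hstack(out))
E
```

```text
[0.63067307 0.0338607  0.10108357] [[-0.019, -1.0, 0.0], [-1.0, 0.019, -0.001], [0.001, -0.0, -1.0]]
```

View pics/p3.png

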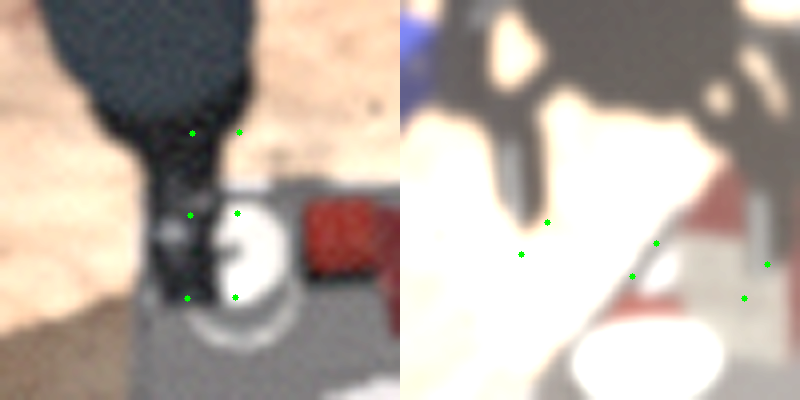

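```bash
python3 - <<'E'
from lib import *
print(tri((193.1,172.25),(199.25,212.6)), onz("top",(193.1,172.25),.106))
for dy in(0,.004,.008,.012): print(proj("side",[[.588,.034+dy,.106],[.674,.034+dy,.106]]).round(1).tolist(),proj("top",[[.588,.034+dy,.106]]).round(1))
E
```

```text
(array([0.58148161, 0.04361003, 0.11437355]), np.float64(0.0035184733668377627)) [0.58363394 0.04457666 0.106     ]
[[198.9, 213.1], [170.9, 208.1]] [[196. 171.]]
[[198.4, 213.9], [170.4, 208.8]] [[194.9 171.1]]
[[197.9, 214.6], [169.8, 209.6]] [[193.8 171.1]]
[[197.4, 215.4], [169.2, 210.3]] [[192.7 171.2]]
```

```bash
python3 -m crank '[{"linear":[0,0,0],"twist":0,"claw":-1},{"linear":[0,0,0],"twist":0,"claw":-1},{"linear":[0,0,0],"twist":0,"claw":-1},{"linear":[0,0,0],"twist":0,"claw":-1},{"linear":[0,0,0],"twist":0,"claw":-1}]';python3 -m crank '[{"linear":[0,0,0],"twist":0,"claw":-1},{"linear":[0,0,0],"twist":0,"claw":-1},{"linear":[0,0,0],"twist":0,"claw":-1},{"linear":[0,0,0],"twist":0,"claw":-1},{"linear":[0,0,0],"twist":0,"claw":-1}]'; python3 - <<'E'
from lib import *
o=observe();p=o["tcp_pos"];r=R.from_quat(o["eef_rot"]).as_matrix();print(p,o["finger_gap"])
out=[]
for n,(x,y) in(("top",(170,135)),("side",(155,180))):
    im=cv2.convertScaleAbs(up(avg(n,4)[y:y+50,x:x+50],8),alpha=1.8)
    for w in(-.011,.011):
        for z in (0,.008):
            q=proj(n,[p+r@[w,0,z]])[0]; cv2.circle(im,tuple(int(v) for v in((q-[x,y]+.5)*8)),3,(0,255,0),-1)
    out.append(im)
cv2.imwrite("pics/p4.png",np.hstack(out))
E
```

```text
time_s: 3.9
tcp_pos: [0.6305, 0.0336, 0.1002]
eef_rot: [-0.7, 0.714, 0.0, -0.0]
contact_force: [0.4, 0.1, -0.5]
finger_gap: 0.0002
grasp_force: 0.0
time_s: 4.53
tcp_pos: [0.6305, 0.0336, 0.1003]
eef_rot: [-0.7, 0.714, 0.0, -0.0]
contact_force: [-0.3, 0.9, -0.2]
finger_gap: -0.0003
grasp_force: 0.0
[0.63052168 0.03360355 0.10027604] -0.0003006256019981119
```

View pics/p4.png

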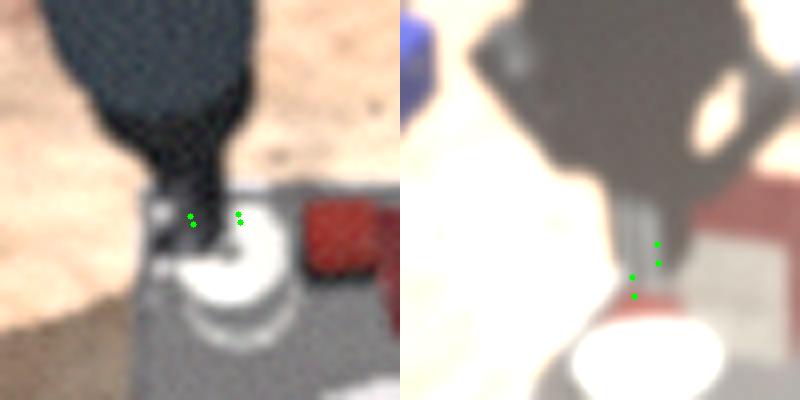

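The closed tips sit at the predicted row in both views. In the top view they are about 5 mm further toward +y than the reading says, so I'll command y as camera y minus 4 mm. Now I open and descend onto the spool.

```bash
python3 -m crank '[{"linear":[0.005,-0.002,0],"twist":0,"claw":1},{"linear":[0.005,-0.002,0],"twist":0,"claw":1},{"linear":[0.005,-0.002,0],"twist":0,"claw":1},{"linear":[0.005,-0.002,0],"twist":0,"claw":1},{"linear":[0.005,-0.002,0],"twist":0,"claw":1}]'; python3 -m crank '[{"linear":[0,0,0.015],"twist":0,"claw":1},{"linear":[0,0,0.03],"twist":0,"claw":1},{"linear":[0,0,0.045],"twist":0,"claw":1},{"linear":[0,0,0.06],"twist":0,"claw":1},{"linear":[0,0,0.07],"twist":0,"claw":1}]';python3 go.py 0.633 0.028 0.030 -91.5
```

```text
time_s: 5.55
tcp_pos: [0.6324, 0.0286, 0.1003]
eef_rot: [-0.7, 0.714, -0.0, 0.0]
contact_force: [-0.1, 1.1, -0.1]
finger_gap: 0.0854
grasp_force: 0.0
time_s: 6.18
tcp_pos: [0.632, 0.0285, 0.0288]
eef_rot: [-0.7, 0.714, 0.0, -0.001]
contact_force: [-0.8, -0.7, -0.1]
finger_gap: 0.0852
grasp_force: 0.0
t 6.17 tcp [0.632  0.0285 0.0288] yaw -91.2 j6 -0.31 | linear [ 0.0004 -0.001  -0.0012] twist 0.3 (or -179.7) gap 0.0852 F [-0.8 -0.7 -0.1] 0.0
```

```bash
python3 -m crank '[{"linear":[0,0,0],"twist":0,"claw":0.7},{"linear":[0,0,0],"twist":0,"claw":0.45},{"linear":[0,0,0],"twist":0,"claw":0.25},{"linear":[0,0,0],"twist":0,"claw":-0.2},{"linear":[0,0,0],"twist":0,"claw":-0.6}]'; python3 -m crank '[{"linear":[0,0,0],"twist":0,"claw":-0.6},{"linear":[0,0,-0.01],"twist":0,"claw":-0.6},{"linear":[0,0,-0.03],"twist":0,"claw":-0.6},{"linear":[0,0,-0.07],"twist":0,"claw":-0.6},{"linear":[0,0,-0.12],"twist":0,"claw":-0.6}]';python3 go.py 0.454 -0.296 0.15 -100
```

```text
time_s: 6.8
tcp_pos: [0.6335, 0.0287, 0.0317]
eef_rot: [-0.7, 0.714, -0.001, 0.001]
contact_force: [-0.2, 0.0, 6.1]
finger_gap: 0.0461
grasp_force: 61.7
time_s: 7.42
tcp_pos: [0.6311, 0.0284, 0.1503]
eef_rot: [-0.7, 0.714, 0.001, -0.002]
contact_force: [1.3, 0.4, -0.5]
finger_gap: 0.0459
grasp_force: 61.6
t 7.42 tcp [0.6311 0.0284 0.1503] yaw -91.2 j6 -0.31 | linear [0.328  0.1704 0.0012] twist 8.8 (or -171.2) gap 0.0459 F [ 1.3  0.4 -0.5] 61.6
```

```bash
python3 -m crank '[{"linear":[0.04,0.02,0],"twist":1,"claw":-0.6},{"linear":[0.09,0.047,0],"twist":3,"claw":-0.6},{"linear":[0.14,0.073,0],"twist":5,"claw":-0.6},{"linear":[0.19,0.099,0],"twist":7,"claw":-0.6},{"linear":[0.24,0.125,0],"twist":9,"claw":-0.6}]'; python3 go.py 0.461 -0.297 0.15 -100
```

```text
time_s: 8.05
tcp_pos: [0.501, -0.2101, 0.1505]
eef_rot: [-0.641, 0.767, 0.0, -0.0]
contact_force: [0.3, -0.5, -0.4]
finger_gap: 0.0462
grasp_force: 61.8
t 8.05 tcp [ 0.501  -0.2101  0.1505] yaw -100.2 j6 -0.07 | linear [0.0926 0.024  0.0004] twist -0.2 (or 179.8) gap 0.0462 F [ 0.3 -0.5 -0.4] 61.8
```

```bash
python3 -m crank '[{"linear":[0.038,0.017,0],"twist":0,"claw":-0.6},{"linear":[0.065,0.03,0],"twist":0,"claw":-0.6},{"linear":[0.083,0.033,0],"twist":0,"claw":-0.6},{"linear":[0.088,0.033,0],"twist":0,"claw":-0.6},{"linear":[0.088,0.033,0],"twist":0,"claw":-0.6}]'; python3 go.py 0.461 -0.297 0.031 -100
```

```text
time_s: 8.68
tcp_pos: [0.4549, -0.2894, 0.1501]
eef_rot: [-0.642, 0.767, 0.0, 0.0]
contact_force: [-0.1, -0.8, -0.8]
finger_gap: 0.0463
grasp_force: 61.8
t 8.68 tcp [ 0.4549 -0.2894  0.1501] yaw -100.2 j6 0.10 | linear [ 0.0064 -0.0073  0.1191] twist -0.2 (or 179.8) gap 0.0463 F [-0.1 -0.8 -0.8] 61.8
```

```bash
python3 -m crank '[{"linear":[0.003,-0.004,0.03],"twist":0,"claw":-0.6},{"linear":[0.006,-0.007,0.07],"twist":0,"claw":-0.6},{"linear":[0.006,-0.007,0.1],"twist":0,"claw":-0.6},{"linear":[0.006,-0.007,0.112],"twist":0,"claw":-0.6},{"linear":[0.006,-0.007,0.119],"twist":0,"claw":-0.6}]'; python3 go.py 0.461 -0.297 0.0295 -100
```

```text
time_s: 9.3
tcp_pos: [0.461, -0.2965, 0.0313]
eef_rot: [-0.642, 0.767, -0.0, -0.0]
contact_force: [0.0, 0.1, -1.0]
finger_gap: 0.0467
grasp_force: 61.8
t 9.30 tcp [ 0.461  -0.2965  0.0313] yaw -100.1 j6 0.11 | linear [ 0.0005 -0.0001  0.0018] twist -0.1 (or 179.9) gap 0.0467 F [ 0.   0.1 -1. ] 61.8
```

Lower until contact shows, then release and lift.

```bash
python3 -m crank '[{"linear":[0,0,0.001],"twist":0,"claw":-0.6},{"linear":[0,0,0.0015],"twist":0,"claw":-0.6},{"linear":[0,0,0.002],"twist":0,"claw":-0.6},{"linear":[0,0,0.002],"twist":0,"claw":-0.6},{"linear":[0,0,0.002],"twist":0,"claw":-0.6}]'; python3 -m crank '[{"linear":[0,0,0],"twist":0,"claw":0.3},{"linear":[0,0,0],"twist":0,"claw":0.6},{"linear":[0,0,0],"twist":0,"claw":1},{"linear":[0,0,0],"twist":0,"claw":1},{"linear":[0,0,0],"twist":0,"claw":1}]'; python3 -m crank '[{"linear":[0,0,-0.02],"twist":0,"claw":1},{"linear":[0,0,-0.05],"twist":0,"claw":1},{"linear":[0,0,-0.09],"twist":0,"claw":1},{"linear":[0,0,-0.11],"twist":0,"claw":1},{"linear":[0,0,-0.12],"twist":0,"claw":1}]'; python3 go.py 0.633 -0.070 0.15 -91.5
```

```text
time_s: 9.93
tcp_pos: [0.4611, -0.297, 0.0307]
eef_rot: [-0.642, 0.767, -0.001, 0.0]
contact_force: [-1.4, 2.5, 5.7]
finger_gap: 0.0461
grasp_force: 62.3
time_s: 10.55
tcp_pos: [0.4604, -0.2968, 0.0292]
eef_rot: [-0.642, 0.767, 0.0, -0.0]
contact_force: [-0.0, -1.3, 0.2]
finger_gap: 0.085
grasp_force: 0.0
time_s: 11.18
tcp_pos: [0.4608, -0.2969, 0.1504]
eef_rot: [-0.642, 0.767, -0.001, 0.0]
contact_force: [-0.4, 0.7, -0.4]
finger_gap: 0.0852
grasp_force: 0.0
t 11.18 tcp [ 0.4608 -0.2969  0.1504] yaw -100.2 j6 0.11 | linear [-0.2538 -0.1294  0.0006] twist -8.7 (or 171.3) gap 0.0852 F [-0.4  0.7 -0.4] 0.0
```

```bash
python3 -m crank '[{"linear":[-0.05,-0.026,0],"twist":-2,"claw":1},{"linear":[-0.10,-0.051,0],"twist":-4,"claw":1},{"linear":[-0.15,-0.077,0],"twist":-6,"claw":1},{"linear":[-0.20,-0.102,0],"twist":-8,"claw":1},{"linear":[-0.24,-0.122,0],"twist":-8.5,"claw":1}]'; python3 go.py 0.633 -0.070 0.15 -91.6;  python3 -m crank '[{"linear":[-0.014,-0.007,0],"twist":0,"claw":1},{"linear":[-0.014,-0.007,0],"twist":0,"claw":1},{"linear":[-0.014,-0.007,0],"twist":0,"claw":1},{"linear":[-0.014,-0.007,0],"twist":0,"claw":1},{"linear":[-0.014,-0.007,0],"twist":0,"claw":1}]';python3 go.py 0.633 -0.070 0.03 -91.6
```

```text
time_s: 11.8
tcp_pos: [0.6234, -0.0801, 0.148]
eef_rot: [-0.697, 0.717, 0.001, -0.001]
contact_force: [0.9, -0.7, -0.3]
finger_gap: 0.0855
grasp_force: 0.0
t 11.80 tcp [ 0.6234 -0.0801  0.148 ] yaw -91.6 j6 -0.15 | linear [-0.0103 -0.0093 -0.002 ] twist 0.0 (or -180.0) gap 0.0855 F [ 0.9 -0.7 -0.3] 0.0
time_s: 12.42
tcp_pos: [0.6299, -0.0691, 0.1496]
eef_rot: [-0.696, 0.718, -0.0, 0.0]
contact_force: [0.6, 0.3, -0.5]
finger_gap: 0.0852
grasp_force: 0.0
t 12.43 tcp [ 0.6299 -0.0691  0.1496] yaw -91.7 j6 -0.17 | linear [ 0.0008 -0.0031  0.1196] twist -0.1 (or 179.9) gap 0.0852 F [ 0.6  0.3 -0.5] 0.0
```

```bash
python3 -m crank '[{"linear":[0.001,-0.003,0.04],"twist":0,"claw":1},{"linear":[0.001,-0.003,0.075],"twist":0,"claw":1},{"linear":[0.001,-0.003,0.095],"twist":0,"claw":1},{"linear":[0.001,-0.003,0.11],"twist":0,"claw":1},{"linear":[0.001,-0.003,0.119],"twist":0,"claw":1}]'; python3 go.py 0.633 -0.070 0.03 -91.6
python3 -m crank '[{"linear":[0,0,0],"twist":0,"claw":0.7},{"linear":[0,0,0],"twist":0,"claw":0.45},{"linear":[0,0,0],"twist":0,"claw":0.25},{"linear":[0,0,0],"twist":0,"claw":-0.2},{"linear":[0,0,0],"twist":0,"claw":-0.6}]'; python3 go.py 0.633 -0.070 0.03 -91.6
```

```text
time_s: 13.05
tcp_pos: [0.6332, -0.0696, 0.0299]
eef_rot: [-0.697, 0.717, -0.0, -0.0]
contact_force: [0.1, -0.3, -0.0]
finger_gap: 0.0855
grasp_force: 0.0
t 13.05 tcp [ 0.6332 -0.0696  0.0299] yaw -91.7 j6 -0.16 | linear [ 0.0004  0.0002 -0.0001] twist -0.1 (or 179.9) gap 0.0855 F [ 0.1 -0.3 -0. ] 0.0
time_s: 13.68
tcp_pos: [0.6339, -0.0694, 0.0314]
eef_rot: [-0.697, 0.717, -0.001, 0.001]
contact_force: [-0.1, 0.3, 5.2]
finger_gap: 0.0462
grasp_force: 60.1
t 13.68 tcp [ 0.6339 -0.0694  0.0314] yaw -91.7 j6 -0.16 | linear [0.0006 0.0009 0.0014] twist -0.1 (or 179.9) gap 0.0462 F [-0.1  0.3  5.2] 60.1
```

```bash
python3 -m crank '[{"linear":[0,0,-0.01],"twist":0,"claw":-0.6},{"linear":[0,0,-0.03],"twist":0,"claw":-0.6},{"linear":[0,0,-0.06],"twist":0,"claw":-0.6},{"linear":[0,0,-0.095],"twist":0,"claw":-0.6},{"linear":[0,0,-0.12],"twist":0,"claw":-0.6}]'; python3 -m crank '[{"linear":[0.03,0.032,0],"twist":1,"claw":-0.6},{"linear":[0.065,0.07,0],"twist":3,"claw":-0.6},{"linear":[0.1,0.107,0],"twist":5,"claw":-0.6},{"linear":[0.135,0.144,0],"twist":7,"claw":-0.6},{"linear":[0.157,0.163,0],"twist":8.5,"claw":-0.6}]'; python3 -m crank '[{"linear":[0,0,0.0],"twist":0,"claw":-0.6},{"linear":[0,0,0.0],"twist":0,"claw":-0.6},{"linear":[0,0,0.03],"twist":0,"claw":-0.6},{"linear":[0,0,0.04],"twist":0,"claw":-0.6},{"linear":[0,0,0.04],"twist":0,"claw":-0.6}]'; python3 go.py 0.474 -0.222 0.032 -100
```

```text
time_s: 14.3
tcp_pos: [0.6333, -0.0694, 0.1521]
eef_rot: [-0.697, 0.717, -0.0, 0.0]
contact_force: [-0.1, 0.9, -0.8]
finger_gap: 0.0463
grasp_force: 59.7
time_s: 14.92
tcp_pos: [0.4635, -0.2226, 0.1506]
eef_rot: [-0.641, 0.768, 0.0, -0.0]
contact_force: [0.3, -0.4, -0.5]
finger_gap: 0.0463
grasp_force: 60.1
time_s: 15.55
tcp_pos: [0.4657, -0.2211, 0.1098]
eef_rot: [-0.642, 0.767, 0.001, -0.001]
contact_force: [0.7, 0.3, -0.5]
finger_gap: 0.0462
grasp_force: 60.0
t 15.55 tcp [ 0.4657 -0.2211  0.1098] yaw -100.1 j6 -0.04 | linear [-0.0006 -0.0085  0.0778] twist -0.1 (or 179.9) gap 0.0462 F [ 0.7  0.3 -0.5] 60.0
```

```bash
python3 -m crank '[{"linear":[0,-0.006,0.025],"twist":0,"claw":-0.6},{"linear":[0,-0.0085,0.05],"twist":0,"claw":-0.6},{"linear":[0,-0.0085,0.068],"twist":0,"claw":-0.6},{"linear":[0,-0.0085,0.075],"twist":0,"claw":-0.6},{"linear":[0,-0.0085,0.079],"twist":0,"claw":-0.6}]'; python3 -m crank '[{"linear":[0,0,0.0005],"twist":0,"claw":-0.6},{"linear":[0,0,0.001],"twist":0,"claw":-0.6},{"linear":[0,0,0.001],"twist":0,"claw":-0.6},{"linear":[0,0,0.001],"twist":0,"claw":-0.6},{"linear":[0,0,0.001],"twist":0,"claw":-0.6}]'
```

```text
time_s: 16.18
tcp_pos: [0.4748, -0.2232, 0.0319]
eef_rot: [-0.642, 0.767, -0.001, 0.0]
contact_force: [0.9, 0.4, -0.9]
finger_gap: 0.0464
grasp_force: 60.0
time_s: 16.8
tcp_pos: [0.4741, -0.2231, 0.0304]
eef_rot: [-0.642, 0.767, -0.0, 0.0]
contact_force: [0.7, -1.2, -0.7]
finger_gap: 0.0462
grasp_force: 60.0
```

```bash
python3 -m crank '[{"linear":[0,0,0.0005],"twist":0,"claw":-0.6},{"linear":[0,0,0.001],"twist":0,"claw":-0.6},{"linear":[0,0,0.001],"twist":0,"claw":0.3},{"linear":[0,0,0.001],"twist":0,"claw":0.6},{"linear":[0,0,0.001],"twist":0,"claw":1}]'; python3 -m crank '[{"linear":[0,0,0],"twist":0,"claw":1},{"linear":[0,0,-0.02],"twist":0,"claw":1},{"linear":[0,0,-0.05],"twist":0,"claw":1},{"linear":[0,0,-0.09],"twist":0,"claw":1},{"linear":[0,0,-0.12],"twist":0,"claw":1}]'; python3 -m crank '[{"linear":[0,0,0],"twist":0,"claw":1},{"linear":[-0.06,0,0],"twist":10,"claw":1},{"linear":[-0.10,-0.03,0],"twist":20,"claw":1},{"linear":[-0.13,-0.06,0],"twist":30,"claw":1},{"linear":[-0.15,-0.08,0],"twist":40,"claw":1}]'; python3 go.py 0.659 -0.023 0.12 -1.5
python3 - <<'E'
from lib import *
t=avg("top",4);s=avg("side",4);cv2.imwrite("pics/top_b.png",t);cv2.imwrite("pics/side_b.png",s)
cv2.imwrite("pics/p5.png",np.hstack([up(t[145:235,180:310],3),up(s[175:265,150:280],3)]))
E
```

```text
time_s: 17.42
tcp_pos: [0.4741, -0.2231, 0.0292]
eef_rot: [-0.642, 0.767, 0.0, -0.0]
contact_force: [0.2, -0.5, 0.8]
finger_gap: 0.0839
grasp_force: 0.0
time_s: 18.05
tcp_pos: [0.4744, -0.2232, 0.151]
eef_rot: [-0.642, 0.767, -0.001, 0.0]
contact_force: [0.5, -0.2, -0.8]
finger_gap: 0.0854
grasp_force: 0.0
time_s: 18.68
tcp_pos: [0.58, -0.0881, 0.148]
eef_rot: [-0.338, 0.941, 0.0, -0.001]
contact_force: [-0.4, -0.5, -1.0]
finger_gap: 0.0854
grasp_force: 0.0
t 18.68 tcp [ 0.58   -0.0881  0.148 ] yaw -140.4 j6 -1.00 | linear [-0.1024 -0.0002  0.0278] twist 41.1 (or -138.9) gap 0.0854 F [-0.4 -0.5 -1. ] 0.0
```

View pics/p5.png

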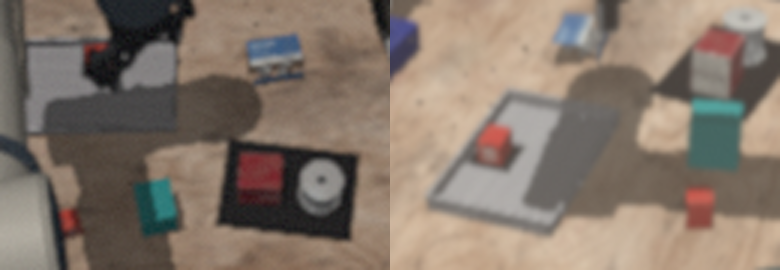

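Both stand on the mat, the big carton at (261,178) and the spool at (321,183) in the left crop. In the right crop the lying carton, at (493,143), hasn't moved and is clear. I measure its height from both views and move over it.

```bash
python3 - <<'E'
from lib import *
S=cv2.cvtColor(up(cv2.imread("pics/side_b.png")),cv2.COLOR_BGR2HSV).astype(int)
m=((S[...,0]<10)|(S[...,0]>168))&(S[...,1]>75)
for v in(150,170,190):
    c,b,k,a=blob((m&(S[...,2]>v)).astype(np.uint8)*255,(175,210,200,235)); print(v,c,a,onz("side",c,.03),tri((212.1,162.4),c))
print(proj("side",[[.659,-.019,.03]]))
E
python3 -m crank '[{"linear":[-0.03,0,0],"twist":10,"claw":0.4},{"linear":[-0.06,0,0],"twist":20,"claw":0.4},{"linear":[-0.08,0,0],"twist":30,"claw":0.4},{"linear":[-0.10,0,0.02],"twist":40,"claw":0.4},{"linear":[-0.102,0,0.028],"twist":41,"claw":0.4}]'; python3 -m crank '[{"linear":[0,0,0],"twist":0,"claw":0.4},{"linear":[0,0,0],"twist":0,"claw":0.4},{"linear":[0,0,0],"twist":0,"claw":0.4},{"linear":[0,0,0],"twist":0,"claw":0.4},{"linear":[0,0,0],"twist":0,"claw":0.4}]';python3 go.py 0.659 -0.023 0.018 -1.5
```

```text
150 [184.07480218 220.1138724 ] 63.1875 [ 0.65933233 -0.01892631  0.03      ] (array([ 0.65947974, -0.01887488,  0.03012097]), np.float64(0.000377159400561594))
170 [184.37711332 219.65390107] 45.59375 [ 0.65936866 -0.02145498  0.03      ] (array([ 0.65847867, -0.01904074,  0.0319821 ]), np.float64(0.00045078062313103843))
190 [184.57747619 219.42319048] 27.34375 [ 0.65924378 -0.0227706   0.03      ] (array([ 0.65787715, -0.01913379,  0.03296858]), np.float64(0.0006159447283851894))
[[184.18460375 220.1191391 ]]
time_s: 19.7
tcp_pos: [0.6572, -0.024, 0.1197]
eef_rot: [0.01, 1.0, 0.0, -0.001]
contact_force: [-1.2, 0.2, -0.6]
finger_gap: 0.0601
grasp_force: 0.0
time_s: 20.32
tcp_pos: [0.6576, -0.0243, 0.1216]
eef_rot: [0.01, 1.0, 0.0, 0.0]
contact_force: [1.0, -0.1, -0.2]
finger_gap: 0.0598
grasp_force: 0.0
t 20.32 tcp [ 0.6576 -0.0243  0.1216] yaw 178.8 j6 -1.79 | linear [-0.0013  0.0013  0.1036] twist 0.3 (or -179.7) gap 0.0598 F [ 1.  -0.1 -0.2] 0.0
```

```bash
python3 -m crank '[{"linear":[-0.001,0.001,0.035],"twist":0,"claw":0.4},{"linear":[-0.001,0.001,0.065],"twist":0,"claw":0.4},{"linear":[-0.001,0.001,0.085],"twist":0,"claw":0.4},{"linear":[-0.001,0.001,0.097],"twist":0,"claw":0.4},{"linear":[-0.001,0.001,0.103],"twist":0,"claw":0.4}]'; python3 -m crank '[{"linear":[0,0,0],"twist":0,"claw":0.15},{"linear":[0,0,0],"twist":0,"claw":-0.1},{"linear":[0,0,0],"twist":0,"claw":-0.3},{"linear":[0,0,0],"twist":0,"claw":-0.6},{"linear":[0,0,0],"twist":0,"claw":-1}]'; python3 go.py 0.659 -0.023 0.018 -1.5
```

```text
time_s: 20.95
tcp_pos: [0.6587, -0.0233, 0.018]
eef_rot: [0.01, 1.0, -0.0, -0.0]
contact_force: [0.3, -1.0, 0.1]
finger_gap: 0.0596
grasp_force: 0.0
time_s: 21.58
tcp_pos: [0.6595, -0.0231, 0.0196]
eef_rot: [0.01, 1.0, 0.0, 0.001]
contact_force: [-1.2, 0.2, 5.6]
finger_gap: 0.0324
grasp_force: 61.6
t 21.57 tcp [ 0.6595 -0.0231  0.0196] yaw 178.8 j6 -1.79 | linear [0.0005 0.0001 0.0016] twist 0.3 (or -179.7) gap 0.0324 F [-1.2  0.2  5.6] 61.6
```

```bash
python3 -m crank '[{"linear":[0,0,0],"twist":0,"claw":-1},{"linear":[0,0,0],"twist":0,"claw":-1},{"linear":[0,0,0],"twist":0,"claw":-1},{"linear":[0,0,0],"twist":0,"claw":-1},{"linear":[0,0,0],"twist":0,"claw":-1}]'; python3 - <<'E'
from lib import *
o=observe();print(o["finger_gap"],o["grasp_force"])
t=avg("top",3);s=avg("side",4)
cv2.imwrite("pics/p6.png",np.hstack([up(t[140:190,190:240],8),up(s[190:240,160:210],8)]))
E
```

```text
time_s: 22.2
tcp_pos: [0.6595, -0.0232, 0.0196]
eef_rot: [0.01, 1.0, 0.0, 0.001]
contact_force: [-0.6, 0.0, 5.3]
finger_gap: 0.0319
grasp_force: 61.6
0.03189374620140061 61.56830549240112
```

View pics/p6.png

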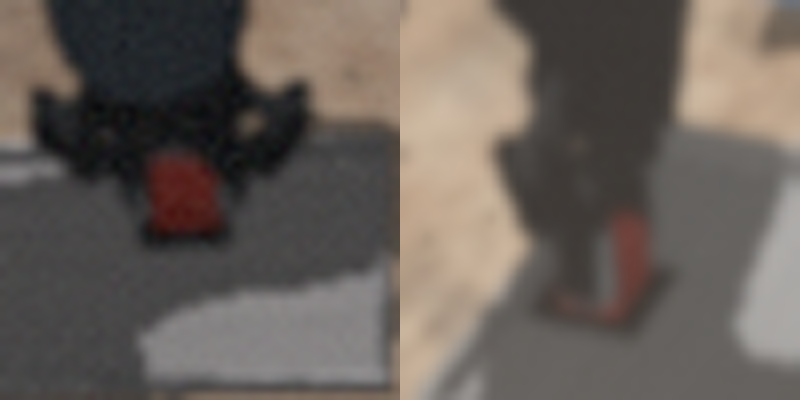

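In the left crop the carton, at (185,195), is flat and square between the fingers. I lift and check that it comes along.

```bash
python3 -m crank '[{"linear":[0,0,-0.01],"twist":0,"claw":-1},{"linear":[0,0,-0.03],"twist":0,"claw":-1},{"linear":[0,0,-0.06],"twist":0,"claw":-1},{"linear":[0,0,-0.09],"twist":0,"claw":-1},{"linear":[0,0,-0.1],"twist":0,"claw":-1}]'; python3 go.py 0.480 0.2865 0.12 -1.5; python3 -m crank '[{"linear":[0.02,0.035,0],"twist":-3,"claw":-1},{"linear":[0.045,0.08,0],"twist":-8,"claw":-1},{"linear":[0.07,0.125,0],"twist":-12,"claw":-1},{"linear":[0.1,0.175,0],"twist":-16,"claw":-1},{"linear":[0.13,0.22,0],"twist":-20,"claw":-1}]'; python3 go.py 0.480 0.2865 0.12 -1.5;
```

```text
time_s: 23.18
tcp_pos: [0.6595, -0.0233, 0.1207]
eef_rot: [0.01, 1.0, 0.0, 0.002]
contact_force: [0.6, -0.1, -0.7]
finger_gap: 0.0324
grasp_force: 61.0
t 23.18 tcp [ 0.6595 -0.0233  0.1207] yaw 178.8 j6 -1.79 | linear [1.858e-01 3.060e-01 1.000e-04] twist 0.3 (or -179.7) gap 0.0324 F [ 0.6 -0.1 -0.7] 61.0
time_s: 23.8
tcp_pos: [0.5315, 0.2006, 0.1174]
eef_rot: [-0.165, 0.986, -0.0, -0.001]
contact_force: [0.0, -0.1, -0.1]
finger_gap: 0.0324
grasp_force: 60.8
t 23.80 tcp [0.5315 0.2006 0.1174] yaw -161.0 j6 -1.88 | linear [ 0.0208  0.0979 -0.0026] twist 20.5 (or -159.5) gap 0.0324 F [ 0.  -0.1 -0.1] 60.8
```

```bash
python3 -m crank '[{"linear":[0.01,0.045,0],"twist":4,"claw":-1},{"linear":[0.018,0.08,0],"twist":8,"claw":-1},{"linear":[0.021,0.097,0],"twist":8,"claw":-1},{"linear":[0.021,0.097,0.02],"twist":8,"claw":-1},{"linear":[0.021,0.097,0.06],"twist":8,"claw":-1}]'; python3 go.py 0.480 0.2865 0.0245 -8; python3 - <<'E'
from lib import *
t=avg("top",3);s=avg("side",3)
cv2.imwrite("pics/p7.png",np.hstack([up(t[180:230,110:160],8),up(s[260:340,165:245],5)]))
E
```

```text
time_s: 24.42
tcp_pos: [0.483, 0.2851, 0.0587]
eef_rot: [-0.095, 0.995, 0.001, 0.001]
contact_force: [0.3, 0.4, -0.9]
finger_gap: 0.0326
grasp_force: 60.9
t 24.43 tcp [0.483  0.2851 0.0587] yaw -169.1 j6 -2.19 | linear [0.0028 0.0019 0.0342] twist 18.9 (or -161.1) gap 0.0326 F [ 0.3  0.4 -0.9] 60.9
```

View pics/p7.png

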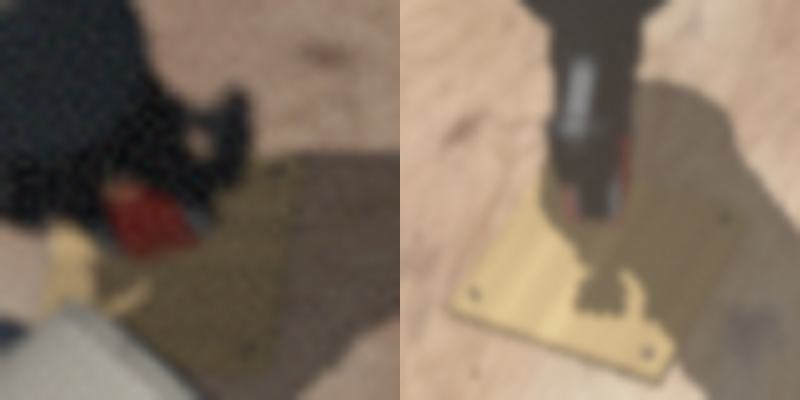

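The carton hangs level over the board in both views, at (150,215) on the left and (597,205) on the right. I lower it gently.

```bash
python3 -m crank '[{"linear":[0.002,0.001,0.012],"twist":0,"claw":-1},{"linear":[0.003,0.002,0.022],"twist":0,"claw":-1},{"linear":[0.003,0.002,0.03],"twist":0,"claw":-1},{"linear":[0.003,0.002,0.034],"twist":0,"claw":-1},{"linear":[0.003,0.002,0.034],"twist":0,"claw":-1}]'; python3 -m crank '[{"linear":[0,0,0.0005],"twist":0,"claw":-1},{"linear":[0,0,0.001],"twist":0,"claw":-1},{"linear":[0,0,0.001],"twist":0,"claw":-1},{"linear":[0,0,0.001],"twist":0,"claw":-1},{"linear":[0,0,0.001],"twist":0,"claw":-1}]'
```

```text
time_s: 25.35
tcp_pos: [0.4785, 0.2857, 0.0246]
eef_rot: [-0.095, 0.996, -0.0, -0.0]
contact_force: [-2.5, -1.6, 3.3]
finger_gap: 0.0328
grasp_force: 61.4
time_s: 25.98
tcp_pos: [0.4785, 0.2857, 0.0246]
eef_rot: [-0.095, 0.996, -0.0, 0.0]
contact_force: [-4.8, -1.3, 11.2]
finger_gap: 0.0327
grasp_force: 62.4
```

```bash
python3 -m crank '[{"linear":[0,0,0],"twist":0,"claw":-0.1},{"linear":[0,0,0],"twist":0,"claw":0.2},{"linear":[0,0,0],"twist":0,"claw":0.5},{"linear":[0,0,-0.02],"twist":0,"claw":0.5},{"linear":[0,0,-0.06],"twist":0,"claw":0.5}]'; python3 -m crank '[{"linear":[0,0,-0.03],"twist":0,"claw":0.5},{"linear":[0,0,-0.03],"twist":0,"claw":0.5},{"linear":[0,0,-0.03],"twist":0,"claw":0.5},{"linear":[0,0,-0.03],"twist":0,"claw":0.5},{"linear":[0,0,-0.03],"twist":0,"claw":0.5}]';python3 go.py 0.432 0.015 0.12 12.4
```

```text
time_s: 26.6
tcp_pos: [0.4777, 0.2848, 0.0821]
eef_rot: [-0.094, 0.996, -0.001, -0.002]
contact_force: [-0.1, 0.5, -0.7]
finger_gap: 0.0638
grasp_force: 0.0
time_s: 27.22
tcp_pos: [0.4784, 0.2855, 0.1124]
eef_rot: [-0.094, 0.996, -0.001, -0.001]
contact_force: [-0.4, -1.0, 0.2]
finger_gap: 0.0642
grasp_force: 0.0
t 27.23 tcp [0.4784 0.2855 0.1124] yaw -169.2 j6 -2.20 | linear [ 0.0964 -0.257  -0.0072] twist -1.6 (or 178.4) gap 0.0642 F [-0.4 -1.   0.2] 0.0
```

```bash
python3 -m crank '[{"linear":[0.02,-0.052,0],"twist":0,"claw":0.5},{"linear":[0.04,-0.105,0],"twist":0,"claw":0.5},{"linear":[0.06,-0.16,0],"twist":0,"claw":0.5},{"linear":[0.08,-0.21,0],"twist":-1,"claw":0.5},{"linear":[0.096,-0.257,0],"twist":-1.5,"claw":0.5}]'; python3 -m crank '[{"linear":[0,0,0],"twist":0,"claw":0.5},{"linear":[0,0,0],"twist":0,"claw":0.5},{"linear":[0,0,0],"twist":0,"claw":0.5},{"linear":[0,0,0],"twist":0,"claw":0.5},{"linear":[0,0,0],"twist":0,"claw":0.5}]';python3 go.py 0.432 0.015 0.018 12.4; python3 - <<'E'
from lib import *
t=avg("top",3);s=avg("side",3)
cv2.imwrite("pics/p8.png",np.hstack([up(t[190:240,105:155],5),up(t[195:245,180:230],5),up(s[220:270,230:280],5)]))
print(observe()["time_s"])
S=cv2.cvtColor(up(s),cv2.COLOR_BGR2HSV).astype(int)
for v in(60,80,100):
    c,b,k,a=blob((((S[...,0]<10)|(S[...,0]>168))&(S[...,1]>80)&(S[...,2]>v)).astype(np.uint8)*255,(235,225,270,260)); print(c,a)
E
```

```text
time_s: 27.85
tcp_pos: [0.4319, 0.0136, 0.1132]
eef_rot: [-0.108, 0.994, -0.0, -0.0]
contact_force: [1.3, -0.3, -0.0]
finger_gap: 0.0641
grasp_force: 0.0
time_s: 28.48
tcp_pos: [0.4327, 0.0158, 0.1132]
eef_rot: [-0.108, 0.994, -0.0, -0.0]
contact_force: [-0.5, 1.0, 0.8]
finger_gap: 0.0638
grasp_force: 0.0
t 28.48 tcp [0.4327 0.0158 0.1132] yaw -167.6 j6 -1.76 | linear [ 0.0009 -0.0007  0.0952] twist -0.0 (or 180.0) gap 0.0638 F [-0.5  1.   0.8] 0.0
28.775
[252.72381551 243.930016  ] 136.75
[252.72381551 243.930016  ] 136.75
[252.72381551 243.930016  ] 136.75
```

View pics/p8.png

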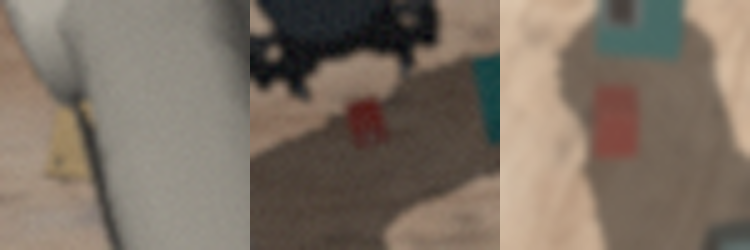

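The middle panel shows the fingers straddling the standing carton at (365,120), and the right panel shows it undisturbed at (617,122). I descend and grip.

```bash
python3 -m crank '[{"linear":[0,0,0.03],"twist":0,"claw":0.5},{"linear":[0,0,0.055],"twist":0,"claw":0.5},{"linear":[0,0,0.075],"twist":0,"claw":0.5},{"linear":[0,0,0.09],"twist":0,"claw":0.5},{"linear":[0,0,0.095],"twist":0,"claw":0.5}]'; python3 -m crank '[{"linear":[0,0,0],"twist":0,"claw":0.2},{"linear":[0,0,0],"twist":0,"claw":-0.1},{"linear":[0,0,0],"twist":0,"claw":-0.3},{"linear":[0,0,0],"twist":0,"claw":-0.6},{"linear":[0,0,0],"twist":0,"claw":-1}]';  python3 -m crank '[{"linear":[0,0,0],"twist":0,"claw":-1},{"linear":[0,0,-0.01],"twist":0,"claw":-1},{"linear":[0,0,-0.03],"twist":0,"claw":-1},{"linear":[0,0,-0.07],"twist":0,"claw":-1},{"linear":[0,0,-0.1],"twist":0,"claw":-1}]'; python3 go.py 0.6585 -0.023 0.12 -1.5
```

```text
time_s: 29.4
tcp_pos: [0.4322, 0.0151, 0.0176]
eef_rot: [-0.107, 0.994, -0.0, -0.001]
contact_force: [0.6, 0.5, 0.2]
finger_gap: 0.0641
grasp_force: 0.0
time_s: 30.02
tcp_pos: [0.4333, 0.0155, 0.019]
eef_rot: [-0.108, 0.994, 0.0, 0.001]
contact_force: [-1.5, 1.2, 5.8]
finger_gap: 0.0255
grasp_force: 59.4
time_s: 30.65
tcp_pos: [0.4328, 0.0153, 0.1202]
eef_rot: [-0.107, 0.994, 0.0, 0.001]
contact_force: [0.6, 0.0, -0.4]
finger_gap: 0.0253
grasp_force: 59.0
t 30.65 tcp [0.4328 0.0153 0.1202] yaw -167.7 j6 -1.76 | linear [-0.2123 -0.0856  0.0004] twist 13.8 (or -166.2) gap 0.0253 F [ 0.6  0.  -0.4] 59.0
```

```bash
python3 -m crank '[{"linear":[-0.04,-0.016,0],"twist":3,"claw":-1},{"linear":[-0.09,-0.036,0],"twist":6,"claw":-1},{"linear":[-0.14,-0.056,0],"twist":9,"claw":-1},{"linear":[-0.185,-0.075,0],"twist":12,"claw":-1},{"linear":[-0.212,-0.0855,0],"twist":14,"claw":-1}]'; python3 -m crank '[{"linear":[0,0,0],"twist":0,"claw":-1},{"linear":[0,0,0],"twist":0,"claw":-1},{"linear":[0,0,0.03],"twist":0,"claw":-1},{"linear":[0,0,0.05],"twist":0,"claw":-1},{"linear":[0,0,0.05],"twist":0,"claw":-1}]';python3 go.py 0.6585 -0.023 0.023 -1.5
```

```text
time_s: 31.28
tcp_pos: [0.6595, -0.0237, 0.1177]
eef_rot: [0.016, 1.0, -0.0, -0.001]
contact_force: [-0.2, 0.2, -0.3]
finger_gap: 0.025
grasp_force: 58.9
time_s: 31.9
tcp_pos: [0.656, -0.0228, 0.0673]
eef_rot: [0.014, 1.0, -0.0, -0.002]
contact_force: [-0.4, 0.1, -0.5]
finger_gap: 0.0251
grasp_force: 58.9
t 31.90 tcp [ 0.656  -0.0228  0.0673] yaw 178.4 j6 -1.80 | linear [-0.0026 -0.0001  0.0442] twist -0.1 (or 179.9) gap 0.0251 F [-0.4  0.1 -0.5] 58.9
```

```bash
python3 -m crank '[{"linear":[-0.0015,0,0.02],"twist":0,"claw":-1},{"linear":[-0.0025,0,0.034],"twist":0,"claw":-1},{"linear":[-0.0025,0,0.04],"twist":0,"claw":-1},{"linear":[-0.0025,0,0.044],"twist":0,"claw":-1},{"linear":[-0.0025,0,0.045],"twist":0,"claw":-1}]'; python3 go.py 0.6585 -0.023 0.0225 -1.5;python3 -m crank '[{"linear":[0,0,0.0005],"twist":0,"claw":-1},{"linear":[0,0,0.0005],"twist":0,"claw":-1},{"linear":[0,0,0.0005],"twist":0,"claw":-0.2},{"linear":[0,0,0.0005],"twist":0,"claw":0.2},{"linear":[0,0,0.0005],"twist":0,"claw":0.4}]';python3 -m crank '[{"linear":[0,0,0],"twist":0,"claw":0.4},{"linear":[0,0,-0.02],"twist":0,"claw":0.4},{"linear":[0,0,-0.05],"twist":0,"claw":0.4},{"linear":[0,0,-0.09],"twist":0,"claw":0.4},{"linear":[0,0,-0.13],"twist":0,"claw":0.4}]'; python3 go.py 0.474 -0.222 0.15 -100
```

```text
time_s: 32.52
tcp_pos: [0.6607, -0.023, 0.0235]
eef_rot: [0.015, 1.0, -0.0, 0.0]
contact_force: [-0.3, -0.3, -1.3]
finger_gap: 0.0258
grasp_force: 58.9
t 32.52 tcp [ 0.6607 -0.023   0.0235] yaw 178.3 j6 -1.80 | linear [ 0.0022 -0.0001  0.001 ] twist -0.2 (or 179.8) gap 0.0258 F [-0.3 -0.3 -1.3] 58.9
time_s: 33.15
tcp_pos: [0.6606, -0.023, 0.0229]
eef_rot: [0.015, 1.0, -0.0, 0.0]
contact_force: [-0.3, -0.3, -0.3]
finger_gap: 0.0594
grasp_force: 0.0
time_s: 33.78
tcp_pos: [0.6603, -0.023, 0.154]
eef_rot: [0.015, 1.0, -0.0, -0.0]
contact_force: [0.2, -0.2, 0.4]
finger_gap: 0.0601
grasp_force: 0.0
t 33.77 tcp [ 0.6603 -0.023   0.154 ] yaw 178.3 j6 -1.80 | linear [ 0.1805 -0.2043  0.004 ] twist -81.7 (or 98.3) gap 0.0601 F [ 0.2 -0.2  0.4] 0.0
```

```bash
python3 -m crank '[{"linear":[0.03,-0.034,0],"twist":-10,"claw":1},{"linear":[0.065,-0.075,0],"twist":-20,"claw":1},{"linear":[0.1,-0.115,0],"twist":-30,"claw":1},{"linear":[0.135,-0.155,0],"twist":-40,"claw":1},{"linear":[0.165,-0.19,0],"twist":-50,"claw":1}]'; python3 go.py 0.4742 -0.223 0.15 -100.2
python3 - <<'E'
from lib import *
t=avg("top",4);s=avg("side",4); cv2.imwrite("pics/top_c.png",t);cv2.imwrite("pics/side_c.png",s)
cv2.imwrite("pics/p9.png",np.hstack([up(t[150:225,105:240],3),up(s[195:330,155:245],3)[:225*1]if 0 else cv2.resize(s[195:330,155:245],(150,225))]))
E
```

```text
time_s: 34.4
tcp_pos: [0.4886, -0.2093, 0.1531]
eef_rot: [-0.412, 0.911, -0.0, 0.0]
contact_force: [0.9, -0.9, -0.5]
finger_gap: 0.0857
grasp_force: 0.0
t 34.40 tcp [ 0.4886 -0.2093  0.1531] yaw -131.3 j6 -0.61 | linear [0.0198 0.0018 0.0031] twist -31.1 (or 148.9) gap 0.0857 F [ 0.9 -0.9 -0.5] 0.0
```

View pics/p9.png

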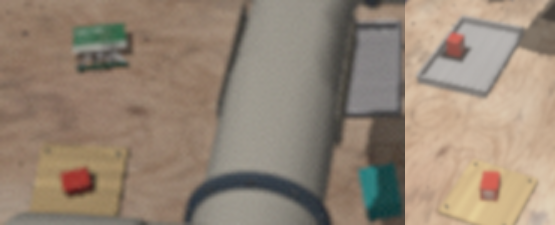

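The lying carton is flat near the middle of the board (left crop (77,180), side (490,186)). The standing carton is upright at the back of the tray (side (455,45)). Now I return the big carton.

```bash
python3 -m crank '[{"linear":[0.01,0.001,0],"twist":-10,"claw":1},{"linear":[0.02,0.002,0],"twist":-20,"claw":1},{"linear":[0.02,0.002,0],"twist":-31,"claw":1},{"linear":[0.02,0.002,0],"twist":-31,"claw":1},{"linear":[0.02,0.002,0],"twist":-31,"claw":1}]'; python3 go.py 0.4742 -0.223 0.03 -100.2
```

```text
time_s: 35.42
tcp_pos: [0.4756, -0.2213, 0.1527]
eef_rot: [-0.637, 0.771, 0.0, -0.0]
contact_force: [0.3, -0.1, 0.4]
finger_gap: 0.0853
grasp_force: 0.0
t 35.42 tcp [ 0.4756 -0.2213  0.1527] yaw -100.8 j6 -0.05 | linear [0.0019 0.0011 0.1227] twist -0.6 (or 179.4) gap 0.0853 F [ 0.3 -0.1  0.4] 0.0
```

```bash
python3 -m crank '[{"linear":[0.002,0.001,0.045],"twist":-0.5,"claw":1},{"linear":[0.002,0.001,0.08],"twist":-0.5,"claw":1},{"linear":[0.002,0.001,0.105],"twist":-0.5,"claw":1},{"linear":[0.002,0.001,0.117],"twist":-0.5,"claw":1},{"linear":[0.002,0.001,0.123],"twist":-0.5,"claw":1}]'; python3 go.py 0.4742 -0.223 0.03 -100.2; python3 -m crank '[{"linear":[0,0,0],"twist":0,"claw":0.7},{"linear":[0,0,0],"twist":0,"claw":0.45},{"linear":[0,0,0],"twist":0,"claw":0.25},{"linear":[0,0,0],"twist":0,"claw":-0.2},{"linear":[0,0,0],"twist":0,"claw":-0.6}]';python3 -m crank '[{"linear":[0,0,0],"twist":0,"claw":-0.6},{"linear":[0,0,-0.01],"twist":0,"claw":-0.6},{"linear":[0,0,-0.03],"twist":0,"claw":-0.6},{"linear":[0,0,-0.07],"twist":0,"claw":-0.6},{"linear":[0,0,-0.12],"twist":0,"claw":-0.6}]';python3 go.py 0.6335 -0.0695 0.15 -91.7
```

```text
time_s: 36.05
tcp_pos: [0.4742, -0.2235, 0.0297]
eef_rot: [-0.641, 0.767, -0.0, -0.0]
contact_force: [-0.0, -0.3, 0.5]
finger_gap: 0.0853
grasp_force: 0.0
t 36.05 tcp [ 0.4742 -0.2235  0.0297] yaw -100.2 j6 -0.04 | linear [-0.0005  0.0001 -0.0003] twist -0.0 (or 180.0) gap 0.0853 F [-0.  -0.3  0.5] 0.0
time_s: 36.67
tcp_pos: [0.4745, -0.2237, 0.0307]
eef_rot: [-0.642, 0.767, -0.001, 0.0]
contact_force: [-1.0, 0.7, 6.1]
finger_gap: 0.0461
grasp_force: 60.2
time_s: 37.3
tcp_pos: [0.4729, -0.2232, 0.1504]
eef_rot: [-0.642, 0.767, 0.001, -0.001]
contact_force: [1.8, -1.2, 0.2]
finger_gap: 0.0461
grasp_force: 59.8
t 37.30 tcp [ 0.4729 -0.2232  0.1504] yaw -100.2 j6 -0.04 | linear [-1.797e-01 -1.309e-01  1.000e-04] twist -8.5 (or 171.5) gap 0.0461 F [ 1.8 -1.2  0.2] 59.8
```

```bash
python3 -m crank '[{"linear":[-0.035,-0.025,0],"twist":-1,"claw":-0.6},{"linear":[-0.075,-0.055,0],"twist":-3,"claw":-0.6},{"linear":[-0.115,-0.084,0],"twist":-5,"claw":-0.6},{"linear":[-0.155,-0.113,0],"twist":-7,"claw":-0.6},{"linear":[-0.18,-0.13,0],"twist":-8.5,"claw":-0.6}]'; python3 -m crank '[{"linear":[0,0,0],"twist":0,"claw":-0.6},{"linear":[0,0,0],"twist":0,"claw":-0.6},{"linear":[0,0,0.03],"twist":0,"claw":-0.6},{"linear":[0,0,0.06],"twist":0,"claw":-0.6},{"linear":[0,0,0.07],"twist":0,"claw":-0.6}]'; python3 go.py 0.6335 -0.0695 0.031 -91.7
```

```text
time_s: 37.92
tcp_pos: [0.6347, -0.0674, 0.1495]
eef_rot: [-0.697, 0.717, 0.0, -0.0]
contact_force: [-0.2, -0.2, -1.1]
finger_gap: 0.046
grasp_force: 59.8
time_s: 38.55
tcp_pos: [0.6318, -0.0701, 0.0782]
eef_rot: [-0.696, 0.718, 0.001, -0.001]
contact_force: [0.2, 0.0, -0.9]
finger_gap: 0.0463
grasp_force: 60.0
t 38.55 tcp [ 0.6318 -0.0701  0.0782] yaw -91.8 j6 -0.16 | linear [-0.0007 -0.0018  0.0472] twist -0.1 (or 179.9) gap 0.0463 F [ 0.2  0.  -0.9] 60.0
```

```bash
python3 -m crank '[{"linear":[0,-0.001,0.02],"twist":0,"claw":-0.6},{"linear":[0,-0.001,0.035],"twist":0,"claw":-0.6},{"linear":[0,-0.001,0.043],"twist":0,"claw":-0.6},{"linear":[0,-0.001,0.046],"twist":0,"claw":-0.6},{"linear":[0,-0.001,0.047],"twist":0,"claw":-0.6}]'; python3 -m crank '[{"linear":[0,0,0.0005],"twist":0,"claw":-0.6},{"linear":[0,0,0.001],"twist":0,"claw":-0.6},{"linear":[0,0,0.001],"twist":0,"claw":0.3},{"linear":[0,0,0.001],"twist":0,"claw":0.6},{"linear":[0,0,0.001],"twist":0,"claw":1}]'; python3 -m crank '[{"linear":[0,0,0],"twist":0,"claw":1},{"linear":[0,0,-0.02],"twist":0,"claw":1},{"linear":[0,0,-0.05],"twist":0,"claw":1},{"linear":[0,0,-0.09],"twist":0,"claw":1},{"linear":[0,0,-0.12],"twist":0,"claw":1}]'; python3 go.py 0.461 -0.297 0.15 -100.1
```

```text
time_s: 39.17
tcp_pos: [0.635, -0.0694, 0.0332]
eef_rot: [-0.697, 0.717, -0.0, 0.0]
contact_force: [-0.4, 0.6, -1.4]
finger_gap: 0.0458
grasp_force: 60.0
time_s: 39.8
tcp_pos: [0.6348, -0.0693, 0.032]
eef_rot: [-0.697, 0.717, -0.0, 0.0]
contact_force: [-0.6, -0.2, -0.0]
finger_gap: 0.0834
grasp_force: 0.0
time_s: 40.42
tcp_pos: [0.635, -0.0694, 0.1538]
eef_rot: [-0.697, 0.717, -0.001, 0.001]
contact_force: [0.7, 0.3, 0.6]
finger_gap: 0.0853
grasp_force: 0.0
t 40.42 tcp [ 0.635  -0.0694  0.1538] yaw -91.7 j6 -0.16 | linear [0.2326 0.1673 0.0035] twist 8.4 (or -171.6) gap 0.0853 F [0.7 0.3 0.6] 0.0
```

Now the spool.

```bash
python3 -m crank '[{"linear":[0.04,0.029,0],"twist":1,"claw":1},{"linear":[0.09,0.065,0],"twist":3,"claw":1},{"linear":[0.14,0.1,0],"twist":5,"claw":1},{"linear":[0.19,0.137,0],"twist":7,"claw":1},{"linear":[0.232,0.167,0],"twist":8.5,"claw":1}]'; python3 -m crank '[{"linear":[0,0,0],"twist":0,"claw":1},{"linear":[0,0,0],"twist":0,"claw":1},{"linear":[0,0,0],"twist":0,"claw":1},{"linear":[0,0,0],"twist":0,"claw":1},{"linear":[0,0,0],"twist":0,"claw":1}]';  python3 go.py 0.4608 -0.297 0.03 -100.2
```

```text
time_s: 41.05
tcp_pos: [0.4593, -0.2978, 0.1521]
eef_rot: [-0.641, 0.767, -0.0, 0.0]
contact_force: [0.4, -0.4, -0.0]
finger_gap: 0.0855
grasp_force: 0.0
time_s: 41.68
tcp_pos: [0.4614, -0.2958, 0.1517]
eef_rot: [-0.642, 0.767, 0.0, -0.0]
contact_force: [0.7, 0.4, 1.1]
finger_gap: 0.085
grasp_force: 0.0
t 41.67 tcp [ 0.4614 -0.2958  0.1517] yaw -100.1 j6 0.11 | linear [0.0013 0.0003 0.1217] twist 0.1 (or -179.9) gap 0.0850 F [0.7 0.4 1.1] 0.0
```

```bash
python3 -m crank '[{"linear":[0.001,0,0.045],"twist":0,"claw":1},{"linear":[0.001,0,0.08],"twist":0,"claw":1},{"linear":[0.001,0,0.105],"twist":0,"claw":1},{"linear":[0.001,0,0.117],"twist":0,"claw":1},{"linear":[0.001,0,0.122],"twist":0,"claw":1}]'; python3 -m crank '[{"linear":[0,0,0],"twist":0,"claw":0.7},{"linear":[0,0,0],"twist":0,"claw":0.45},{"linear":[0,0,0],"twist":0,"claw":0.25},{"linear":[0,0,0],"twist":0,"claw":-0.2},{"linear":[0,0,0],"twist":0,"claw":-0.6}]';python3 -m crank '[{"linear":[0,0,0],"twist":0,"claw":-0.6},{"linear":[0,0,-0.01],"twist":0,"claw":-0.6},{"linear":[0,0,-0.03],"twist":0,"claw":-0.6},{"linear":[0,0,-0.07],"twist":0,"claw":-0.6},{"linear":[0,0,-0.12],"twist":0,"claw":-0.6}]';python3 go.py 0.6335 0.0287 0.15 -91.3
```

```text
time_s: 42.3
tcp_pos: [0.461, -0.2973, 0.0296]
eef_rot: [-0.642, 0.767, -0.0, -0.0]
contact_force: [0.3, 0.6, 0.7]
finger_gap: 0.086
grasp_force: 0.0
time_s: 42.92
tcp_pos: [0.4612, -0.2976, 0.0308]
eef_rot: [-0.642, 0.767, -0.001, 0.0]
contact_force: [-1.6, 1.2, 5.9]
finger_gap: 0.0461
grasp_force: 61.5
time_s: 43.55
tcp_pos: [0.4599, -0.2969, 0.1504]
eef_rot: [-0.642, 0.767, 0.001, -0.001]
contact_force: [1.2, -0.4, -1.3]
finger_gap: 0.0461
grasp_force: 61.6
t 43.55 tcp [ 0.4599 -0.2969  0.1504] yaw -100.2 j6 0.11 | linear [-3.511e-01 -1.133e-01  3.000e-04] twist -8.9 (or 171.1) gap 0.0461 F [ 1.2 -0.4 -1.3] 61.6
```

```bash
python3 -m crank '[{"linear":[-0.04,-0.013,0],"twist":-1,"claw":-0.6},{"linear":[-0.09,-0.029,0],"twist":-3,"claw":-0.6},{"linear":[-0.14,-0.045,0],"twist":-5,"claw":-0.6},{"linear":[-0.19,-0.061,0],"twist":-7,"claw":-0.6},{"linear":[-0.24,-0.077,0],"twist":-9,"claw":-0.6}]';python3 go.py 0.6335 0.0287 0.15 -91.3
```

```text
time_s: 44.18
tcp_pos: [0.5794, -0.0731, 0.1501]
eef_rot: [-0.7, 0.714, 0.0, 0.0]
contact_force: [0.4, -0.6, -0.9]
finger_gap: 0.0464
grasp_force: 61.7
t 44.17 tcp [ 0.5794 -0.0731  0.1501] yaw -91.1 j6 -0.16 | linear [-1.028e-01 -5.210e-02  1.000e-04] twist 0.2 (or -179.8) gap 0.0464 F [ 0.4 -0.6 -0.9] 61.7
```

```bash
python3 -m crank '[{"linear":[-0.04,-0.02,0],"twist":0,"claw":-0.6},{"linear":[-0.08,-0.04,0],"twist":0,"claw":-0.6},{"linear":[-0.103,-0.052,0],"twist":0,"claw":-0.6},{"linear":[-0.103,-0.052,0.01],"twist":0,"claw":-0.6},{"linear":[-0.103,-0.052,0.03],"twist":0,"claw":-0.6}]';python3 go.py 0.6335 0.0287 0.031 -91.3
```

```text
time_s: 44.8
tcp_pos: [0.6332, 0.0271, 0.1199]
eef_rot: [-0.7, 0.714, -0.0, 0.0]
contact_force: [-0.7, -0.5, -1.0]
finger_gap: 0.0465
grasp_force: 61.8
t 44.80 tcp [0.6332 0.0271 0.1199] yaw -91.2 j6 -0.31 | linear [-0.0016 -0.0002  0.0889] twist 0.1 (or -179.9) gap 0.0465 F [-0.7 -0.5 -1. ] 61.8
```

```bash
python3 -m crank '[{"linear":[0,0,0.03],"twist":0,"claw":-0.6},{"linear":[0,0,0.06],"twist":0,"claw":-0.6},{"linear":[0,0,0.078],"twist":0,"claw":-0.6},{"linear":[0,0,0.085],"twist":0,"claw":-0.6},{"linear":[0,0,0.088],"twist":0,"claw":-0.6}]'; python3 -m crank '[{"linear":[0,0,0.0005],"twist":0,"claw":-0.6},{"linear":[0,0,0.001],"twist":0,"claw":-0.6},{"linear":[0,0,0.001],"twist":0,"claw":0.3},{"linear":[0,0,0.001],"twist":0,"claw":0.6},{"linear":[0,0,0.001],"twist":0,"claw":1}]'; python3 -m crank '[{"linear":[0,0,0],"twist":0,"claw":1},{"linear":[0,0,-0.02],"twist":0,"claw":1},{"linear":[0,0,-0.06],"twist":0,"claw":1},{"linear":[0,0,-0.11],"twist":0,"claw":1},{"linear":[0,0,-0.17],"twist":0,"claw":1}]'; python3 -m crank '[{"linear":[0.04,0.04,0],"twist":0,"claw":1},{"linear":[0.08,0.08,0],"twist":0,"claw":1},{"linear":[0.13,0.12,0],"twist":0,"claw":1},{"linear":[0.18,0.15,0],"twist":0,"claw":1},{"linear":[0.23,0.17,0],"twist":0,"claw":1}]'
python3 -m crank '[{"linear":[0.05,0,0],"twist":0,"claw":1},{"linear":[0.1,0,0],"twist":0,"claw":1},{"linear":[0.12,0,0],"twist":0,"claw":1},{"linear":[0.12,0,0],"twist":0,"claw":1},{"linear":[0.12,0,0],"twist":0,"claw":1}]'
python3 - <<'E'
from lib import *
t=avg("top",4);s=avg("side",4); cv2.imwrite("pics/top_d.png",t);cv2.imwrite("pics/side_d.png",s)
cv2.imwrite("pics/p10.png",np.hstack([up(t[150:225,105:245],4)]+[up(s[190:265,160:220],4)]))
E
```

```text
time_s: 45.42
tcp_pos: [0.633, 0.0267, 0.0319]
eef_rot: [-0.7, 0.714, -0.0, -0.0]
contact_force: [0.5, 0.1, -0.7]
finger_gap: 0.0464
grasp_force: 61.7
time_s: 46.05
tcp_pos: [0.6331, 0.0273, 0.0309]
eef_rot: [-0.7, 0.714, -0.0, 0.0]
contact_force: [-0.8, 0.1, 0.5]
finger_gap: 0.0841
grasp_force: 0.0
time_s: 46.68
tcp_pos: [0.6323, 0.0271, 0.2015]
eef_rot: [-0.7, 0.714, 0.001, -0.001]
contact_force: [1.8, 0.7, -0.2]
finger_gap: 0.0855
grasp_force: 0.0
time_s: 47.3
tcp_pos: [0.4569, -0.2005, 0.2014]
eef_rot: [-0.7, 0.714, -0.0, 0.0]
contact_force: [1.0, -1.8, 0.4]
finger_gap: 0.0851
grasp_force: 0.0
time_s: 47.92
tcp_pos: [0.4561, -0.3184, 0.2008]
eef_rot: [-0.7, 0.714, 0.0, 0.0]
contact_force: [0.0, 1.3, 0.1]
finger_gap: 0.0855
grasp_force: 0.0
```

View pics/p10.png

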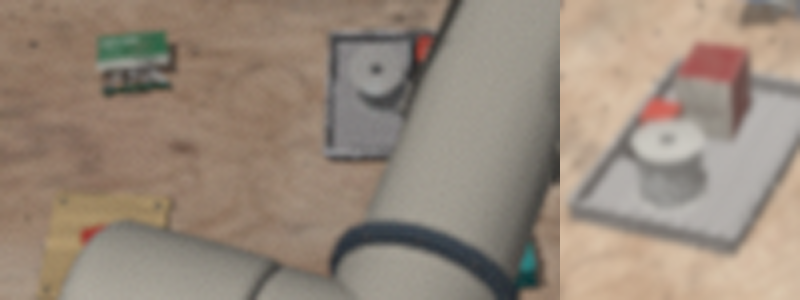

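In the left crop the spool is back at (376,68), against (377,67) at the start. All three objects in the tray look upright. I check them numerically against the start picture, then hand in.

```bash
python3 - <<'E'
from lib import *
ok=True
P={f:cv2.cvtColor(up(cv2.imread(f"pics/side_{f}.png")),cv2.COLOR_BGR2HSV).astype(int) for f in("avg","d")}
def c(f,k):
    S=P[f]
    m=((S[...,0]<10)|(S[...,0]>168))&(S[...,1]>75)&(S[...,2]>140) if k=="big" else (S[...,1]<30)&(S[...,2]>176)
    return blob(m.astype(np.uint8)*255,(185,195,212,218) if k=="big" else (175,218,198,231))[0]
for k,z in(("big",.06),("spool",.054)):
    d=onz("side",c("d",k),z)-onz("side",c("avg",k),z); print(k,d.round(4)); ok&=np.linalg.norm(d)<.010
S=P["d"];m=((S[...,0]<10)|(S[...,0]>168))&(S[...,1]>75)&(S[...,2]>190)
q=blob(m.astype(np.uint8)*255,(175,208,190,224))[0]; print("stand",onz("side",q,.038), observe()["time_s"])
if ok: print(manip.finish_job())
E
```

```text
big [0.0022 0.0005 0.    ]
spool [-0.0004 -0.0017  0.    ]
stand [ 0.65904495 -0.02343359  0.038     ] 48.325
the job is handed in; nothing more can be done
None
```

The job is handed in at about 48 s, verdict not shown: the lying carton is on the board, the standing carton is on the patch, and the spool and big carton measured within about 2–3 mm of where they started.

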